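Clamp the bench pin with the long socket key

TASK

Push the wooden bench pin fully home into its holder, then take the red-handled socket key out of the tool stand, put it down the slanted bore onto the brass clamp nut and tighten the nut clockwise with it until it comes up against its stop. Finally stand the key back upright in its empty well in the stand and let go, without disturbing the mandrel or any of the other things on the bench.

Things in the scene. Friction and masses are not known exactly. Their poses are not given: they have to be found in the camera images.
- holder: Bench-pin holder, a fixed grey steel casting, base plate 160 x 130 mm (x -70 to +90). Origin: underside, on the bench; z up; its front (-x) looks roughly to the robot. A grey block (x -50 to +80, y +-56, top at 60 mm) has a channel in which the wooden pin slides along x. On it a tube, 60 mm outer diameter, leans 28 deg (0.49 rad) from vertical towards -x: the bore.
- bore_mouth (a point): Centre of the bore's open upper end. The bore is 46 mm wide inside and 80 mm deep; this point lies 80 mm along the axis from the bore's floor, about 135 mm above the bench. Axes are the holder's.
- nut_seat (a point): Centre of the underside of the brass clamp nut, on the bore's floor and axis. The nut is square, 20 mm across flats and 18 mm high. Axes turn with the nut: z runs along the bore's axis, up and out of its mouth (28 deg from vertical); x and y are square to the nut's flats.
- nut (a joint): Turn of the nut, rad: grows as the nut is turned clockwise seen from the mouth (tightened). It starts loose at 0 to 0.45; the stop is at 1.25. Turning takes about 0.3 N m; it stays where it is left.
- pin_front (a point): Centre of the front end face of the wooden bench pin, a slab 62 mm wide, 24 mm thick, standing out of the holder's front; the face is flat and upright and spans 14 to 38 mm above the bench. Axes are the holder's: pushing along +x drives the pin home.
- pin (a joint): How far the pin has been pushed in, m: starts at 0 to 0.02, fully home at its stop at 0.045. Sliding takes about 5 N.
- stand: Fixed dark wooden tool stand, 90 x 200 x 50 mm, with two square wells 48 mm wide and 38 mm deep, 100 mm apart along its y. Origin: centre of its underside; z up. One well holds the key, the other the mandrel.
- well_a (a point): Centre of the floor of the well at the stand's -y end, 12 mm above the bench. Axes are the stand's.
- well_b (a point): Centre of the floor of the well at the stand's +y end, 12 mm above the bench. Axes are the stand's.
- key: Loose steel socket key, 180 mm long, 0.35 kg, upright in one well. Origin: centre of the open lower end; z towards the handle. Socket 40 mm wide, 36 high, with a square opening 23.5 mm wide, 24 deep; shank 16 mm; square red handle 26 x 26 mm, 125 to 180 mm above the origin. Handle flats and opening are square to x and y. Fully on the nut, the origin is at the nut's seat.
- mandrel: Bystander: tapered aluminium ring mandrel standing in the other well, foot 39 mm wide, 120 mm tall. Origin: centre of its foot.
- jar: Bystander: amber glass jar, 54 mm wide, 100 mm tall. Origin: centre of its underside.
- loupe: Bystander: black folded loupe lying flat, 60 x 34 x 22 mm. Origin: centre of its underside.
- bench_block: Bystander: steel bench block, 80 x 80 x 20 mm. Origin: centre of its underside.
- tin: Bystander: round aluminium tin, 70 mm wide, 30 mm tall. Origin: centre of its underside.
- burr_rack: Bystander: wooden rack 70 x 100 mm with three coloured pots, 80 mm tall. Origin: centre of its underside.
Things that resemble listed ones, but are neither listed nor needed, are in the scene too. Of the things that look like the key, the larger one is meant. Of the things that look like the stand, take the one that is farthest from the robot's base at the start.

How it is judged:
By the outcome, as a careful person would: the job done as asked, in the order asked, and still so for the second after the job is handed in, with the robot touching nothing.
It also fails if it takes over 67 s, if anything falls off the work surface, if the arm or the gripper's body presses on something with over 40 N, if the wrist force passes 120 N, or if a joint passes its speed limit or range.

ROBOT

A 6-joint arm with a two-finger parallel gripper is mounted at the origin on the work surface. World frame = base frame: x ahead of the robot, y to its left, z up, the work surface at z = 0. Lengths are in m, angles in degrees, forces in N, time in s.
With the tool pointing down it reaches from about 0.375 to 0.9 m from the base axis. Payload 3.1 kg.
Tool frame: the origin (TCP) lies at the very end of the fingers, on their centre line; the grasp point (between the pads) lies bot.tcp_to_grasp behind it (bot.tcp_to_grasp is the distance from the TCP to the grasp point, in m); y points along the fingers, z is the direction in which the jaws open and shut, and the axes are right-handed (so a half turn about y gives the same grasp; the last joint's range is limited). The gripper opens to 85 mm and grips with 20 to 120 N. Pads are 22 mm wide; open, the fingers measure 114 mm over their backs; the gripper's body (76 mm by 85 mm) begins 54 mm behind the grasp point. The pads swing forward as they close: fully open they stand 13 mm farther back than shut.
Start: joints at [-75.946, 30.224, 82.088, -0, 67.689, -10.227], TCP at [0.257, -0.57, 0.192] pointing down, gripper open.
Joint ranges: [-176.69, 176.69], [-43.24, 126.21], [12.49, 139.97], [-82, 262], [0, 151.66], [-163.58, 163.58]. Speed limits (degrees/s): [159.86, 159.86, 180, 180, 180, 180].

INTERFACE

Orientations are given as [roll, pitch, yaw] about the fixed x, y, z axes, in that order (R = Rz(yaw) Ry(pitch) Rx(roll)).
In Python, from cell import bot gives the robot as it stands.
- The arm moves only by the tool carry_out, never from a script. Its argument "motion" is a list of rows, each a list of 3 entries, a list of its own where there are three numbers: the shift along the tool's x, y, z in cm, then the turn, a rotation vector about the tool's x, y, z in degrees, then the opening, from 0 (shut) to 1 (fully open). A call has 1 to 8 rows; each row is the pose to reach, as a shift and turn from the pose measured when the call began, along the tool's axes at that moment; what a row does not reach only later rows make up. A row lasts 1/8 s, in which the tool goes at most 62.5 mm and 10.7 degrees, less where a joint would pass 70% of its speed; a pose out of reach is approached as far as the arm can. A call with a gripper value outside its range is refused whole. The fingers move at their own pace and stop on an object; the grip force is fixed at half the most. Time passes only in rows, so rows that repeat a pose let the fingers close. It gives the time, the measured TCP pose, the force and the opening at its end, in the units of the state.
- bot.observe(): the state, without advancing time (a new reading comes with each control period).
- bot.get_image(name): name is "scene" or "side" or "wrist"; returns a dict with "frame" (420x560x3 uint8, blue, green, red), "fx", "fy", "cx", "cy" (pixels), "world_to_cam" (4x4, takes a point from world to camera coordinates). Camera axes: x right, y up, looking along -z (the intrinsics and any distortion apply to the point x, -y, -z); pixel columns grow to the right and rows downward; lengths in m; the calibration is good to about 2 mm. The wrist camera is an equidistant fisheye: a pixel r from the principal point sees the ray r / f radians off the axis. A picture is of the moment at which its call begins. There is no depth.
- bot.job_done(): hands the job in, once; it reports no verdict.
The state is a dict: "clock": time; "q": joint angles; "dq": joint speeds; "joint_efforts": joint torques, N m; "ee_pos": TCP position; "orientation": TCP orientation; "wrist_force": force on the tool from outside, world axes, zero at the start; "torque": the same for the moment, N m; "gripper_width": finger opening in m.
Only numpy, scipy, OpenCV 4.12 (cv2) and the standard library are available. Lean on these libraries where they do the work, as an engineer would, in place of code of your own. Each camera call takes 0.05 s, during which the arm holds its last target. There are 200 camera calls.

## Working session

There is one attempt and no reset: what is moved stays moved. The work goes in short steps, Python scripts to look and compute and a tool call to move; the robot and the scene stay as the last step left them, time stands still between calls to the robot, and variables do not carry over. Pictures are saved under pics/ and viewed, about 8 in all and at most 12, crops included, and the job is handed in when it is done.

Besides the shell and the picture viewer there is one more tool, called after "Emit:" as name(argument=value, ...), one argument or row to a line, values as JSON. carry_out: Moves the arm, as the interface text tells. Its arguments: {"type":"object","properties":{"motion":{"type":"array"}},"required":["motion"]}

```bash
ls; mkdir -p pics; python3 - <<'E'
from cell import bot
import cv2,numpy as np,pickle
s=bot.observe();print(s);print(bot.tcp_to_grasp)
for n in["scene","side","wrist"]:
    d=bot.get_image(n);pickle.dump(d,open(f"pics/{n}0.pkl","wb"))
    cv2.imwrite(f"pics/{n}0.png",d["frame"]);print(n,{k:d[k] for k in d if k!="frame"})
E
```

```text
pics
{'clock': 0.0, 'q': array([-7.59448865e+01,  3.02790650e+01,  8.21557216e+01,  9.78907386e-04,
        6.76892597e+01, -1.02270218e+01]), 'dq': array([-0.02550465, -0.06868491, -0.08051158, -0.01496473,  0.01001156,
       -0.00120408]), 'joint_efforts': array([-1.77387374e-04, -4.42355633e+01, -1.78022772e+01, -2.71598055e-04,
        8.52123223e-03, -7.27040231e-06]), 'ee_pos': array([ 0.25685796, -0.56891113,  0.19083634]), 'orientation': array([-9.01219148e+01,  2.29147020e-02, -1.55718262e+02]), 'wrist_force': array([-1.00708922, -0.08619739,  0.42159391]), 'torque': array([ 0.00335504,  0.01711835, -0.0214652 ]), 'gripper_width': 0.08514217407529405}
0.0187
scene {'fx': 416.27755739189826, 'fy': 416.27755739189826, 'cx': 279.4208361909284, 'cy': 212.94905683524655, 'world_to_cam': array([[ 0.74378786,  0.66836684, -0.00808653, -0.38485286],
       [-0.41524415,  0.47151454,  0.77797579,  0.13028772],
       [ 0.52378614, -0.57529106,  0.62824221, -1.59625235],
       [ 0.        ,  0.        ,  0.        ,  1.        ]])}
side {'fx': 511.0181879741776, 'fy': 511.0181879741776, 'cx': 278.62684764672974, 'cy': 214.08221656513425, 'world_to_cam': array([[-0.874203  , -0.48551893,  0.00636284,  0.46081356],
       [ 0.29567081, -0.52188529,  0.80013406, -0.26421383],
       [-0.38515956,  0.7013609 ,  0.59978746, -1.29756141],
       [ 0.        ,  0.        ,  0.        ,  1.        ]])}
wrist {'fx': 325.19226210127806, 'fy': 325.19226210127806, 'cx': 277.3480610488361, 'cy': 212.24008187343057, 'world_to_cam': array([[ 4.11866028e-01, -9.11244320e-01, -4.05591136e-04,
        -6.24816875e-01],
       [ 8.78310403e-01,  3.97098993e-01, -2.66239040e-01,
         3.50673193e-02],
       [ 2.42769873e-01,  1.09298581e-01,  9.63906950e-01,
        -3.77040214e-01],
       [ 0.00000000e+00,  0.00000000e+00,  0.00000000e+00,
         1.00000000e+00]])}
```

View pics/scene0.png

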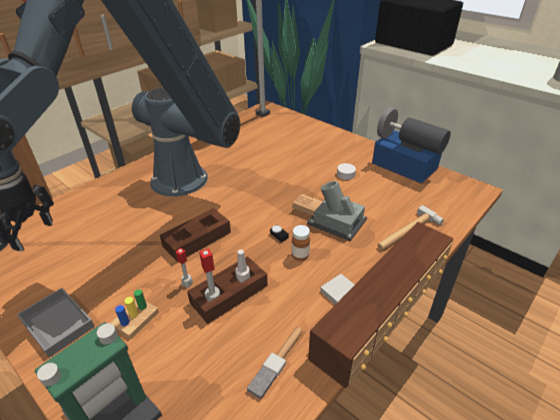

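View pics/side0.png

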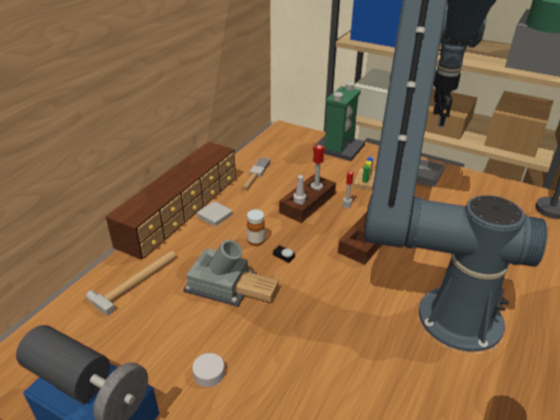

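The scene view shows the target stand at about (228,290), with the large red key at (206,262) and the mandrel at (242,265). The small decoy key is at (182,257), the decoy stand at (196,232), the holder tube at (333,195) and the pin at (307,203). The side view shows the same things from the other side. Next I'll enlarge both for coarse positions.

```bash
python3 - <<'E'
import pickle,cv2,numpy as np
S=pickle.load(open("pics/scene0.pkl","rb"))["frame"];D=pickle.load(open("pics/side0.pkl","rb"))["frame"]
def c(f,x,y,w,h,k=4):
    o=cv2.resize(f[y:y+h,x:x+w],None,fx=k,fy=k,interpolation=cv2.INTER_CUBIC)
    for i in range(x-x%-20,x+w,20): cv2.putText(o,str(i),((i-x)*k,8),0,.3,(255,255,255));cv2.line(o,((i-x)*k,8),((i-x)*k,14),(255,255,255))
    for j in range(y-y%-20,y+h,20): cv2.putText(o,str(j),(0,(j-y)*k),0,.3,(255,255,255));cv2.line(o,(20,(j-y)*k),(26,(j-y)*k),(255,255,255))
    return o
a=np.vstack([np.hstack([c(S,170,240,100,75),c(S,285,175,100,75)]),np.hstack([c(D,265,140,100,75),c(D,182,232,100,75)])])
cv2.imwrite("pics/crop1.png",a)
E
```

```text
(no output)
```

View pics/crop1.png

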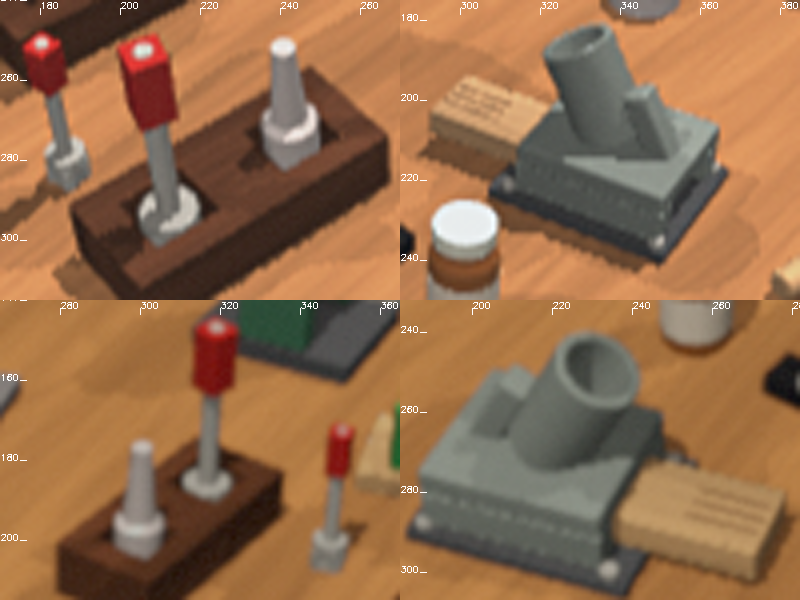

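The crops show the key handle top at scene (206,252.5) and side (319,147). The mandrel top is at scene (241,251.5) and side (301,176), and the bore mouth centre at scene (331,185) and side (231.5,249). Pin corners and stand corners are clear as well.

```bash
cat > h.py <<'E'
import numpy as np,pickle,cv2
from scipy.spatial.transform import Rotation as R
def load(n): return pickle.load(open(f"pics/{n}.pkl","rb"))
def ray(d,uv,fish=False):
    x=(uv[0]-d["cx"])/d["fx"];y=(uv[1]-d["cy"])/d["fy"]
    if fish:
        r=np.hypot(x,y);k=np.sin(r)/max(r,1e-9);v=np.array([x*k,-y*k,-np.cos(r)])
    else: v=np.array([x,-y,-1.])
    M=d["world_to_cam"];Q=M[:3,:3]
    return -Q.T@M[:3,3],Q.T@v/np.linalg.norm(v)
def plane(d,uv,z,fish=False):
    o,v=ray(d,uv,fish);return o+v*(z-o[2])/v[2]
def tri(obs):
    A=np.zeros((3,3));b=np.zeros(3)
    for o,v in obs:
        P=np.eye(3)-np.outer(v,v);A+=P;b+=P@o
    p=np.linalg.solve(A,b);return p,[1000*np.linalg.norm((np.eye(3)-np.outer(v,v))@(p-o)) for o,v in obs]
def proj(d,p,fish=False):
    M=d["world_to_cam"];c=M[:3,:3]@np.asarray(p,float)+M[:3,3];x,y,z=c[0],-c[1],-c[2]
    if fish:
        r=np.hypot(x,y);t=np.arctan2(r,z);k=t/max(r,1e-9);x*=k;y*=k
    else: x/=z;y/=z
    return np.array([d["cx"]+d["fx"]*x,d["cy"]+d["fy"]*y])
E
python3 - <<'E'
from h import *
np.set_printoptions(precision=4,suppress=True)
s=load("scene0");d=load("side0")
for n,a,b in [("key",(205.75,252.5),(318.75,147)),("mouth",(331.2,185),(231.5,249)),("mandrel",(240.75,251.5),(300.75,176))]:
    print(n,*tri([ray(s,a),ray(d,b)]))
for n,c,uv,z in [("standL",s,(188,291.2),.05),("standR",s,(267,274.5),.05),("standTop",s,(247.5,257),.05),("dL",d,(280,201.2),.05),("dR",d,(335.5,183.7),.05),("dtop",d,(316,174.5),.05),
 ("pinL",s,(292.5,202.5),.038),("pinF",s,(302.5,194.5),.038),("pin d1",d,(278.2,279.5),.038),("pin d2",d,(271.2,293.2),.038),("blk",s,(315,214.5),.06),("blkR",s,(364.5,206.2),.06)]: print(n,plane(c,uv,z))
E
```

```text
key [ 0.5539 -0.306   0.1903] [np.float64(0.12126668232529834), np.float64(0.12126668232523151)]
mouth [0.5648 0.1895 0.1337] [np.float64(4.01512710589277), np.float64(4.015127105892699)]
mandrel [ 0.5672 -0.2085  0.1316] [np.float64(1.5662531411429486), np.float64(1.5662531411428673)]
standL [ 0.5077 -0.3494  0.05  ]
standR [ 0.6232 -0.168   0.05  ]
standTop [ 0.5349 -0.1559  0.05  ]
dL [ 0.6119 -0.161   0.05  ]
dR [ 0.5    -0.3398  0.05  ]
dtop [ 0.5811 -0.3591  0.05  ]
pinL [0.4547 0.1367 0.038 ]
pinF [0.4511 0.1944 0.038 ]
pin d1 [0.4514 0.1391 0.038 ]
pin d2 [0.4427 0.1917 0.038 ]
blk [0.5679 0.1143 0.06  ]
blkR [0.6624 0.2547 0.06  ]
```

```bash
cat >> h.py <<'E'
def eul(o): return R.from_euler("xyz",o,degrees=True)
def toolR(y,z):
    y=np.array(y,float);y/=np.linalg.norm(y);z=np.array(z,float);z-=y*(y@z);z/=np.linalg.norm(z)
    return R.from_matrix(np.c_[np.cross(y,z),y,z])
def row(s,p,Rt):
    R0=eul(s["orientation"])
    return np.round(R0.inv().apply(np.array(p)-s["ee_pos"])*100,2).tolist(),np.round((R0.inv()*Rt).as_rotvec(degrees=True),1).tolist()
E
python3 - <<'E'
from h import *
from cell import bot
np.set_printoptions(precision=4,suppress=True)
s=bot.observe();w=load("wrist0");M=w["world_to_cam"];Q=M[:3,:3]
o=-Q.T@M[:3,3];R0=eul(s["orientation"])
print("cam in tool",R0.inv().apply(o-s["ee_pos"]),"view dir tool",R0.inv().apply(-Q[2]),"up",R0.inv().apply(Q[1]))
# look pose 1 over stand: tool down, keep yaw such that camera sits toward robot
c,sn=np.cos(np.radians(-8)),np.sin(np.radians(-8))
for z in ([-sn,c,0],[sn,-c,0]):
    Rt=toolR([0,0,-1],z);print(row(s,[.55,-.2,.38],Rt),Rt.apply([1,0,0]))
E
```

```text
cam in tool [-0.0669 -0.1815  0.0003] view dir tool [0.2666 0.9638 0.0014] up [-0.9638  0.2666 -0.0003]
([-41.9, -18.85, -21.62], [0.0, -147.7, -0.1]) [ 0.9903 -0.1392  0.    ]
([-41.9, -18.85, -21.62], [0.1, 32.3, 0.0]) [-0.9903  0.1392  0.    ]
```

```bash
python3 - <<'E'
from h import *
from cell import bot
s=bot.observe()
def Ry(yaw):
    a=np.radians(yaw);x=np.array([np.cos(a),np.sin(a),0]);y=np.array([0,0,-1.]);return toolR(y,np.cross(x,y))
print(row(s,[.55,-.33,.36],Ry(-98)))
print(row(s,[.55,-.33,.36],Ry(-98))[0], row(s,[.55,.17,.36],Ry(-50)), row(s,[.53,.18,.36],Ry(6)))
E
```

```text
([-36.55, -16.87, -9.77], [0.1, -57.7, -0.1])
[-36.55, -16.87, -9.77] ([-57.12, -16.78, -55.34], [0.1, -105.7, -0.1]) ([-55.7, -16.78, -57.08], [-0.0, -161.7, -0.1])
```

Emit:
carry_out(
  motion=[
    [[0, -6, 0], [0, 0, 0], 1],
    [[0, -12, 0], [0, 0, 0], 1],
    [[0, -16.9, 0], [0, -10, 0], 1],
    [[-6, -16.9, -1.6], [0, -20, 0], 1],
    [[-12, -16.9, -3.2], [0, -30, 0], 1],
    [[-18, -16.9, -4.8], [0, -40, 0], 1],
    [[-24, -16.9, -6.4], [0, -50, 0], 1],
    [[-30, -16.9, -8], [0, -57.7, 0], 1],
  ],
)

```text
clock: 1.15
ee_pos: [0.4987, -0.3715, 0.36]
orientation: [-90.1, 0.1, -97.8]
wrist_force: [-0.0, 0.2, -0.2]
gripper_width: 0.0855
```

```bash
python3 - <<'E'
from h import *
from cell import bot
s=bot.observe()
print(s["ee_pos"],s["orientation"],s["q"],s["clock"],s["dq"])
d=bot.get_image("wrist");pickle.dump(d,open("pics/wrist1.pkl","wb"))
f=d["frame"].copy()
for p in[(.554,-.306,.192),(.567,-.2085,.132)]: print(proj(d,p,True))
cv2.imwrite("pics/wrist1.png",cv2.resize(f,(800,600),interpolation=cv2.INTER_CUBIC))
E
```

```text
[ 0.49869945 -0.37151218  0.35996357] [-90.06017722   0.10470801 -97.76234153] [-4.69904143e+01  2.23080844e+01  6.88552477e+01  4.30610106e-02
  8.89495018e+01 -3.92289596e+01] 1.15 [ 46.90722897   9.50786338 -14.82431259   0.11279914   4.79396344
 -14.02032807]
[320.61789111 119.85530875]
[314.21152613  44.4199161 ]
```

View pics/wrist1.png

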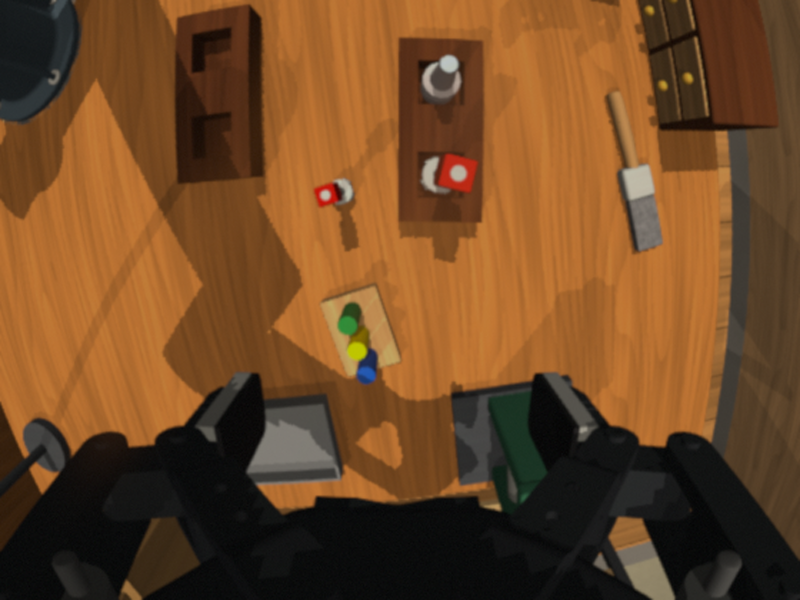

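The wrist view shows the key handle top at (458,173) in the 800x600 picture, i.e. raw (320.6,121), within about 1 px of the prediction. The handle is rotated about 13° in the image. Stand corners are at (400,38), (483,40), (482,221) and (399,221), and the mandrel top is at (449,64).

```bash
python3 - <<'E'
from h import *
np.set_printoptions(precision=4,suppress=True)
d=load("wrist1");f=d["frame"].astype(int)
m=((f[...,2]>150)&(f[...,1]<90)&(f[...,0]<90)).astype(np.uint8);m[:, :290]=0
n,l,st,ce=cv2.connectedComponentsWithStats(m);i=1+np.argmax(st[1:,4]);print(st[i])
c=max(cv2.findContours((l==i).astype(np.uint8),0,1)[0],key=cv2.contourArea)
b=cv2.boxPoints(cv2.minAreaRect(c.astype(np.float32)));P=np.array([plane(d,u,.192,True)[:2] for u in b])
print("key",b,P,P.mean(0),[np.degrees(np.arctan2(*(P[k]-P[k-1])[::-1])) for k in range(4)],[np.linalg.norm(P[k]-P[k-1]) for k in range(4)])
C=np.array([plane(d,np.array(u)*.7,.05,True)[:2] for u in [(400,38),(483,40),(482,221),(399,221)]]);print("stand",C,C.mean(0),[np.linalg.norm(C[k]-C[k-1]) for k in range(4)],[np.degrees(np.arctan2(*(C[k]-C[k-1])[::-1])) for k in range(4)])
print("mandrel",plane(d,np.array((449,64))*.7,.132,True))
E
python3 - <<'E'
import sys; sys.path.insert(0,'.')
from h import *
from cell import bot
s=bot.observe();a=np.radians(-50)
x=np.array([np.cos(a),np.sin(a),0]);y=np.array([0,0,-1.]);Rt=toolR(y,np.cross(x,y));print(row(s,[.50,.18,.36],Rt), s["clock"])
E
```

```text
[307 108  27  26 391]
key [[306.5883 128.6471]
 [312.     107.    ]
 [333.8823 112.4706]
 [328.4706 134.1176]] [[ 0.5378 -0.3137]
 [ 0.5466 -0.2912]
 [ 0.5693 -0.2996]
 [ 0.5606 -0.3223]] [ 0.5536 -0.3067] [np.float64(159.376850311959), np.float64(68.8106818051527), np.float64(-20.215058950625583), np.float64(-110.95875232671402)] [np.float64(0.024331414581801613), np.float64(0.024138483634129234), np.float64(0.024235902549301802), np.float64(0.02431034159226449)]
stand [[ 0.5319 -0.1544]
 [ 0.6193 -0.1653]
 [ 0.5923 -0.3619]
 [ 0.5042 -0.351 ]] [ 0.5619 -0.2581] [np.float64(0.19847710525504586), np.float64(0.08810094589879472), np.float64(0.19849507131634564), np.float64(0.08875825570430372)] [np.float64(81.98141746287166), np.float64(-7.053128995058097), np.float64(-97.82874136687224), np.float64(172.92882483036217)]
mandrel [ 0.567 -0.209  0.132]
([-54.01, 0.39, -7.26], [-0.4, -47.2, -0.3]) 1.2
```

```bash
cat >> h.py <<'E'
def Ry(yaw,tilt=0,ax=None):
    a=np.radians(yaw);x=np.array([np.cos(a),np.sin(a),0]);y=np.array([0,0,-1.]);Rt=toolR(y,np.cross(x,y))
    return Rt if ax is None else R.from_rotvec(np.radians(tilt)*np.array(ax))*Rt
E
python3 - <<'E'
from h import *
from cell import bot
s=bot.observe();print(s["ee_pos"]);print(row(s,[.42,.18,.36],Ry(6)))
E
```

```text
[ 0.50481562 -0.36496389  0.3598629 ]
([-53.02, 0.35, -15.2], [-0.6, -103.2, -0.1])
```

Emit:
carry_out(
  motion=[
    [[-5.3, 0, -1.5], [0, -10.5, 0], 0],
    [[-10.6, 0, -3], [0, -21, 0], 0],
    [[-16, 0, -4.5], [0, -31, 0], 0],
    [[-21, 0, -6], [0, -41, 0], 0],
    [[-27, 0, -7.6], [0, -52, 0], 0],
    [[-32, 0, -9], [0, -62, 0], 0],
    [[-37, 0, -10.6], [0, -72, 0], 0],
    [[-42, 0, -12], [0, -82, 0], 0],
  ],
)

```text
clock: 2.2
ee_pos: [0.4372, 0.0681, 0.3627]
orientation: [-89.5, -0.2, -14.9]
wrist_force: [0.8, 0.2, -0.2]
gripper_width: 0.0001
```

```bash
python3 - <<'E'
from h import *
from cell import bot
s=bot.observe();print(s["ee_pos"],s["q"]);print(row(s,[.42,.18,.36],Ry(6)))
E
```

```text
[0.43719267 0.06813417 0.36265606] [ -6.02737915   5.01507954  92.0033597    0.45773431  82.74378677
 -81.21663426]
([-4.53, 0.34, 10.37], [-0.4, -20.9, 0.3])
```

Emit:
carry_out(
  motion=[
    [[-2.5, 0.3, 5], [0, -10.5, 0], 0],
    [[-4.5, 0.3, 10.4], [-0.4, -21, 0.3], 0],
    [[-4.5, 0.3, 10.4], [-0.4, -21, 0.3], 0],
    [[-4.5, 0.3, 10.4], [-0.4, -21, 0.3], 0],
  ],
)

```text
clock: 2.7
ee_pos: [0.4202, 0.1799, 0.3602]
orientation: [-90.0, 0.1, 6.1]
wrist_force: [-0.3, -0.0, -0.5]
gripper_width: -0.0001
```

```bash
python3 - <<'E'
from h import *
from cell import bot
s=bot.observe();print(s["ee_pos"],s["orientation"],s["q"])
d=bot.get_image("wrist");pickle.dump(d,open("pics/wrist2.pkl","wb"))
m=proj(d,(.565,.19,.135),True);n=proj(d,(.6,.195,.08),True);print(m,n,proj(d,(.45,.165,.038),True))
x0,y0=int(m[0]-50),int(max(0,m[1]-50));print(x0,y0)
f=d["frame"];a=cv2.resize(f[y0:y0+100,x0:x0+100],(600,600),interpolation=cv2.INTER_CUBIC);
b=cv2.resize(f[:, 180:320] if 0 else f[0:300,int(m[0])-50:int(m[0])+50],(200,600))
cv2.imwrite("pics/wrist2.png",np.hstack([a,b]))
E
```

```text
[0.42017371 0.17991866 0.36015187] [-8.99864849e+01  7.14737330e-02  6.11967665e+00] [ 9.11282158e+00  6.76235401e+00  9.03556900e+01  1.73599684e-02
  8.29526269e+01 -8.70089872e+01]
[274.0874453  281.57913713] [275.29808346 285.21473546] [266.58896603 185.95689373]
224 231
```

View pics/wrist2.png

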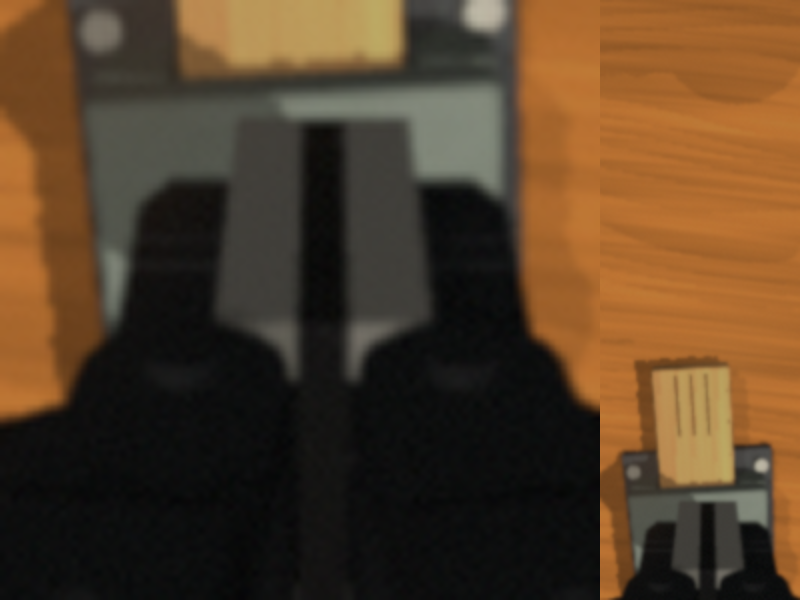

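The wrist view shows the pin's front top edge at raw (250.5,184) to (288.5,183). The base plate's front corners are at (235,227.5) and (309,222.5). The shut fingers hide the tube from here.

```bash
python3 - <<'E'
from h import *
from cell import bot
np.set_printoptions(precision=4,suppress=True)
d=load("wrist2")
a=plane(d,(250.5,184),.038,True);b=plane(d,(288.5,183),.038,True);print(a,b,np.linalg.norm(a-b),np.degrees(np.arctan2(*(a-b)[:2]*[-1,1])))
# pin sides lower ends
for u in [(254,242.5),(291.5,241)]: print("pin side",plane(d,u,.038,True))
for u in [(235,227.5),(309,222.5)]: print("plate",plane(d,u,.008,True))
E
```

```text
[0.4495 0.1394 0.038 ] [0.4416 0.1988 0.038 ] 0.059889428926773125 -172.37670302585488
pin side [0.5467 0.1536 0.038 ]
pin side [0.5373 0.215  0.038 ]
plate [0.5343 0.1172 0.008 ]
plate [0.5114 0.2435 0.008 ]
```

```bash
python3 - <<'E'
from h import *
from cell import bot
s=bot.observe();h=np.radians(9)
u=np.array([np.cos(h),np.sin(h),0]);v=np.array([-u[1],u[0],0])
Rt=Ry(9,-15,v);f=np.array([.4455,.169,0])
for off,z in [(-.03,.2),(-.03,.02)]:
    print(row(s,f+u*off+[0,0,z],Rt))
E
```

```text
([-0.59, 16.02, -1.45], [0.4, -2.9, -15.1])
([-0.57, 34.02, -1.46], [0.4, -2.9, -15.1])
```

Emit:
carry_out(
  motion=[
    [[-0.6, 5, -0.7], [0.2, -1, -7], 0],
    [[-0.6, 10, -1.5], [0.4, -2.9, -15.1], 0],
    [[-0.6, 16, -1.5], [0.4, -2.9, -15.1], 0],
    [[-0.6, 22, -1.5], [0.4, -2.9, -15.1], 0],
    [[-0.6, 27, -1.5], [0.4, -2.9, -15.1], 0],
    [[-0.6, 32, -1.5], [0.4, -2.9, -15.1], 0],
    [[-0.6, 34, -1.5], [0.4, -2.9, -15.1], 0],
    [[-0.6, 34, -1.5], [0.4, -2.9, -15.1], 0],
  ],
)

```text
clock: 3.75
ee_pos: [0.4154, 0.1622, 0.0187]
orientation: [-89.9, -14.8, 8.6]
wrist_force: [0.6, 0.5, -0.3]
gripper_width: -0.0004
```

```bash
python3 - <<'E'
from h import *
from cell import bot
s=bot.observe();h=np.radians(9);print(s["ee_pos"],s["wrist_force"])
u=np.array([np.cos(h),np.sin(h),0]);v=np.array([-u[1],u[0],0])
Rt=Ry(9,-15,v);f=np.array([.4455,.169,0])
for off in (-.015,0,.01,.03): print(off,row(s,f+u*off+[0,0,.02],Rt))
E
```

```text
[0.41543548 0.16218753 0.01865304] [ 0.62333575  0.53048019 -0.29251319]
-0.015 ([1.56, 0.27, 0.21], [0.0, -0.3, -0.2])
0 ([3.01, 0.66, 0.22], [0.0, -0.3, -0.2])
0.01 ([3.97, 0.91, 0.23], [0.0, -0.3, -0.2])
0.03 ([5.91, 1.42, 0.24], [0.0, -0.3, -0.2])
```

Emit:
carry_out(
  motion=[
    [[0.8, 0.1, 0.2], [0, -0.3, 0], 0],
    [[1.5, 0.25, 0.2], [0, -0.3, 0], 0],
    [[2, 0.4, 0.2], [0, -0.3, 0], 0],
    [[2.5, 0.5, 0.2], [0, -0.3, 0], 0],
    [[3, 0.65, 0.2], [0, -0.3, 0], 0],
    [[3.5, 0.8, 0.2], [0, -0.3, 0], 0],
    [[4, 0.9, 0.2], [0, -0.3, 0], 0],
  ],
)

```text
clock: 4.62
ee_pos: [0.4558, 0.1704, 0.0201]
orientation: [-90.0, -14.8, 9.0]
wrist_force: [0.2, -0.1, -0.6]
gripper_width: 0.0002
```

Emit:
carry_out(
  motion=[
    [[0.5, 0.13, 0], [0, 0, 0], 0],
    [[1, 0.26, 0], [0, 0, 0], 0],
  ],
)

```text
clock: 4.88
ee_pos: [0.4663, 0.1721, 0.0201]
orientation: [-90.0, -14.8, 9.0]
wrist_force: [0.1, 0.0, 1.2]
gripper_width: -0.0002
```

```bash
python3 - <<'E'
from h import *
from cell import bot
s=bot.observe();print(s["ee_pos"],s["wrist_force"])
d=bot.get_image("scene");e=bot.get_image("side");pickle.dump(d,open("pics/scene3.pkl","wb"));pickle.dump(e,open("pics/side3.pkl","wb"))
c=lambda f,x,y:cv2.resize(f[y:y+120,x:x+80],(400,600),interpolation=cv2.INTER_CUBIC)
print(proj(d,s["ee_pos"]),proj(e,s["ee_pos"]))
cv2.imwrite("pics/c3.png",np.hstack([c(d["frame"],280,125),c(e["frame"],220,200)]))
E
```

```text
[0.46634543 0.17211798 0.02007331] [0.05735302 0.0051095  1.17443092]
[301.67164482 203.27913467] [267.10752824 290.13828234]
```

View pics/c3.png

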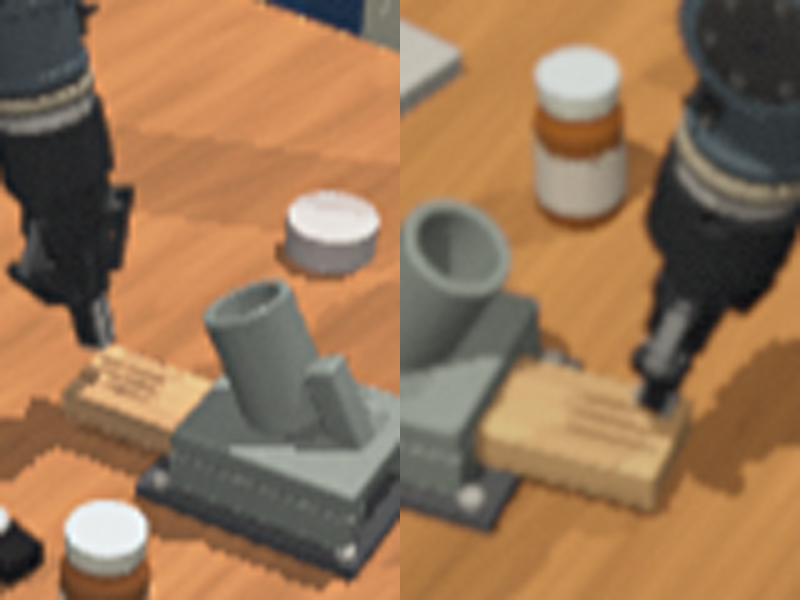

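```bash
python3 - <<'E'
from h import *
s=load("scene3");d=load("side3")
print(tri([ray(s,(300.5,194)),ray(d,(272,281.5))]))
# pin corners vs. first frame
print([np.round(plane(d,u,.038),4) for u in [(278,281.5),(271.5,294)]],[np.round(plane(s,u,.038),4) for u in [(293,204),(302,194)]])
E
python3 - <<'E'
import sys;sys.path.insert(0,'.')
from cell import bot
s=bot.observe();print(s["q"],s["joint_efforts"],s["wrist_force"],s["torque"])
E
```

```text
(array([0.45581288, 0.1716394 , 0.05559554]), [np.float64(3.5595456697098364), np.float64(3.5595456697098014)])
[array([0.4482, 0.146 , 0.038 ]), array([0.4407, 0.1938, 0.038 ])] [array([0.4614, 0.1314, 0.038 ]), array([0.4479, 0.1955, 0.038 ])]
[  7.003568    36.02505075 120.34456781   3.25635854   8.77662499
 -95.10834767] [ 4.97848936e-02 -3.46000099e+01 -3.77346396e+00  2.20645228e-05
 -8.56613182e-01  1.70855719e-02] [ 0.06009555 -0.34903418  0.49180585] [ 0.01738965  0.14060778 -0.00406762]
```

```bash
python3 - <<'E'
from h import *
d=load("wrist2")
R0=eul([-89.9865,.0715,6.1197]);p=np.array([.42017,.17992,.36015])
for b in (0,.0187,.03,.04,.05):
    for x in (-.011,0,.011): print(b,x,proj(d,p+R0.apply([x,-b,0]),True).round(1),end=' ')
    print()
E
```

```text
0 -0.011 [278.5 223. ] 0 0 [278.4 240.6] 0 0.011 [278.4 257.6] 
0.0187 -0.011 [278.5 233.5] 0.0187 0 [278.5 252.6] 0.0187 0.011 [278.4 270.9] 
0.03 -0.011 [278.6 240.9] 0.03 0 [278.5 261.1] 0.03 0.011 [278.5 280.3] 
0.04 -0.011 [278.6 248.4] 0.04 0 [278.6 269.6] 0.04 0.011 [278.5 289.5] 
0.05 -0.011 [278.6 256.8] 0.05 0 [278.6 279.1] 0.05 0.011 [278.5 299.8]
```

```bash
python3 - <<'E'
from h import *
for n in("scene0","side0"):
    d=load(n);R0=eul([-90.12,.023,-155.718]);p=np.array([.25686,-.56891,.19084])
    for b in (0,.013,.04,.055): print(n,b,proj(d,p+R0.apply([0,-b,.05])).round(),proj(d,p+R0.apply([0,-b,-.05])).round())
f=load("scene0")["frame"][180:255,0:75];g=load("side0")["frame"][80:155,410:485]
h=load("scene3")["frame"][165:240,270:345]; k=load("side3")["frame"][250:325,230:305]
cv2.imwrite("pics/c4.png",np.vstack([np.hstack([cv2.resize(x,(400,300) if 0 else (300,300),interpolation=cv2.INTER_CUBIC) for x in r]) for r in((f,g),(h,k))]))
E
```

```text
scene0 0 [ 28. 267.] [ 58. 239.]
scene0 0.013 [ 26. 263.] [ 56. 235.]
scene0 0.04 [ 21. 255.] [ 52. 227.]
scene0 0.055 [ 18. 250.] [ 50. 222.]
side0 0 [432. 128.] [437. 142.]
side0 0.013 [433. 124.] [438. 138.]
side0 0.04 [435. 117.] [440. 131.]
side0 0.055 [436. 113.] [441. 126.]
```

View pics/c4.png

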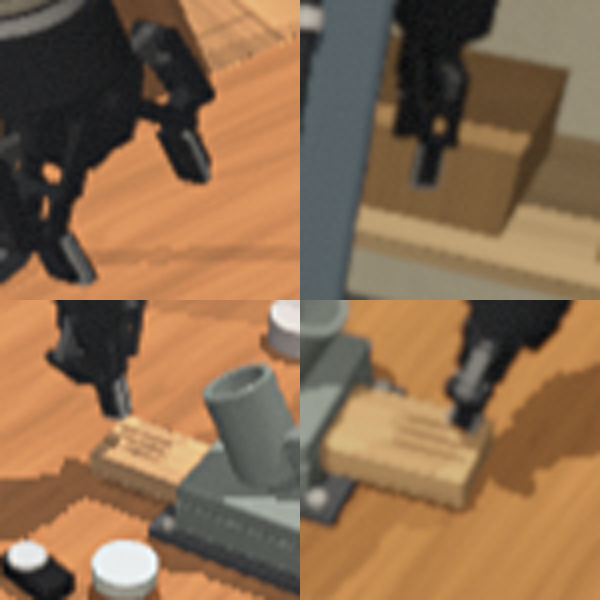

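The crops show the open fingertips at scene (21,250) and (50,225), and the shut tip hovering over the pin top. Both put the real fingertip about 37 mm behind the reported TCP when shut and about 50 mm when open. The pin has not moved. I'll calibrate that offset by lightly touching the bench in front of the pin.

```bash
cat >> h.py <<'E'
def rowtip(s,p,Rt,b):
    return row(s,np.array(p)+Rt.apply([0,b,0]),Rt)
hh=np.radians(9);u=np.array([np.cos(hh),np.sin(hh),0]);v=np.array([-u[1],u[0],0]);pf=np.array([.4455,.169,0])
E
python3 - <<'E'
from h import *
from cell import bot
s=bot.observe()
print(rowtip(s,pf-.045*u+[0,0,.06],Ry(9),.037))
print(rowtip(s,pf-.045*u+[0,0,.01],Ry(9),.037))
E
```

```text
([-6.38, -1.98, 0.02], [0.0, -0.0, 14.9])
([-7.67, 2.85, 0.02], [0.0, -0.0, 14.9])
```

Emit:
carry_out(
  motion=[
    [[-3, -2, 0], [0, 0, 5], 0],
    [[-6.4, -2, 0], [0, 0, 14.9], 0],
    [[-7, 0, 0], [0, 0, 14.9], 0],
    [[-7.7, 2.8, 0], [0, 0, 14.9], 0],
    [[-7.7, 2.8, 0], [0, 0, 14.9], 0],
  ],
)

```text
clock: 5.6
ee_pos: [0.3992, 0.1615, -0.0279]
orientation: [-90.0, 0.3, 9.0]
wrist_force: [-0.1, -0.1, -0.3]
gripper_width: 0.0002
```

Emit:
carry_out(
  motion=[
    [[0, 0.5, 0], [0, 0, 0], 0],
    [[0, 0.8, 0], [0, 0, 0], 0],
    [[0, 0.8, 0], [0, 0, 0], 0],
  ],
)

```text
clock: 5.98
ee_pos: [0.3994, 0.1615, -0.0355]
orientation: [-90.0, 0.2, 9.0]
wrist_force: [-0.1, 0.0, 0.6]
gripper_width: -0.0003
```

Emit:
carry_out(
  motion=[
    [[0, 0.2, 0], [0, 0, 0], 0],
    [[0, 0.4, 0], [0, 0, 0], 0],
  ],
)

```text
clock: 6.22
ee_pos: [0.3996, 0.1616, -0.0393]
orientation: [-90.0, 0.2, 9.0]
wrist_force: [-0.1, 0.3, 0.6]
gripper_width: -0.0001
```

Emit:
carry_out(
  motion=[
    [[0, 0.2, 0], [0, 0, 0], 0],
    [[0, 0.3, 0], [0, 0, 0], 0],
  ],
)

```text
clock: 6.48
ee_pos: [0.3996, 0.1615, -0.0396]
orientation: [-90.0, 0.0, 9.0]
wrist_force: [-3.1, -1.1, 43.8]
gripper_width: -0.0001
```

Contact came at a reported z of -0.0395, so the shut fingertip is 39.5 mm behind the reported TCP. I'll redo the push with that offset.

```bash
python3 - <<'E'
from h import *
from cell import bot
s=bot.observe()
Rt=Ry(9,-15,v)
for o in(-.035,-.011,0,.02,.035): print(o,rowtip(s,pf+o*u+[0,0,.022],Rt,.0395))
E
```

```text
-0.035 ([2.17, -2.35, 0.02], [0.0, -0.0, -15.0])
-0.011 ([4.57, -2.35, 0.02], [0.0, -0.0, -15.0])
0 ([5.67, -2.35, 0.02], [0.0, -0.0, -15.0])
0.02 ([7.67, -2.35, 0.02], [0.0, -0.0, -15.0])
0.035 ([9.17, -2.35, 0.02], [0.0, -0.0, -15.0])
```

Emit:
carry_out(
  motion=[
    [[0, -2, 0], [0, 0, 0], 0],
    [[2, -2.4, 0], [0, 0, -10], 0],
    [[2.6, -2.4, 0], [0, 0, -15], 0],
    [[3.6, -2.4, 0], [0, 0, -15], 0],
    [[4.4, -2.4, 0], [0, 0, -15], 0],
    [[5, -2.4, 0], [0, 0, -15], 0],
    [[5.6, -2.4, 0], [0, 0, -15], 0],
    [[6.2, -2.4, 0], [0, 0, -15], 0],
  ],
)

```text
clock: 7.48
ee_pos: [0.4595, 0.1712, -0.0165]
orientation: [-90.0, -14.7, 8.9]
wrist_force: [-6.2, 1.1, 1.9]
gripper_width: 0.0002
```

Emit:
carry_out(
  motion=[
    [[0.48, 0.13, 0], [0, 0, 0], 0],
    [[0.97, 0.26, 0], [0, 0, 0], 0],
    [[1.45, 0.39, 0], [0, 0, 0], 0],
  ],
)

```text
clock: 7.85
ee_pos: [0.4734, 0.1735, -0.0172]
orientation: [-89.9, -14.5, 8.9]
wrist_force: [-4.8, -0.0, 1.7]
gripper_width: 0.0004
```

Emit:
carry_out(
  motion=[
    [[0.4, 0.1, 0], [0, 0, 0], 0],
    [[0.77, 0.2, 0], [0, 0, 0], 0],
  ],
)

```text
clock: 8.1
ee_pos: [0.4812, 0.1747, -0.0174]
orientation: [-89.9, -14.5, 8.9]
wrist_force: [-4.7, 0.2, 1.9]
gripper_width: 0.0001
```

Emit:
carry_out(
  motion=[
    [[0.3, 0.08, 0], [0, 0, 0], 0],
    [[0.58, 0.15, 0], [0, 0, 0], 0],
  ],
)

```text
clock: 8.35
ee_pos: [0.4872, 0.1757, -0.0174]
orientation: [-89.9, -14.5, 8.9]
wrist_force: [-4.6, 0.7, 1.8]
gripper_width: -0.0001
```

Emit:
carry_out(
  motion=[
    [[0.25, 0.07, 0], [0, 0, 0], 0],
    [[0.5, 0.13, 0], [0, 0, 0], 0],
  ],
)

```text
clock: 8.6
ee_pos: [0.4876, 0.176, -0.0181]
orientation: [-89.9, -13.9, 9.0]
wrist_force: [-12.1, -3.5, 8.0]
gripper_width: 0.0001
```

Emit:
carry_out(
  motion=[
    [[0.35, 0.09, 0], [0, 0, 0], 0],
    [[0.35, 0.09, 0], [0, 0, 0], 0],
  ],
)

```text
clock: 8.85
ee_pos: [0.4872, 0.1761, -0.0188]
orientation: [-89.9, -13.5, 8.9]
wrist_force: [-8.8, -1.6, 5.9]
gripper_width: 0.0003
```

Emit:
carry_out(
  motion=[
    [[0.6, 0.15, 0], [0, 0, 0], 0],
    [[1, 0.25, 0], [0, 0, 0], 0],
    [[1, 0.25, 0], [0, 0, 0], 0],
  ],
)

```text
clock: 9.22
ee_pos: [0.4864, 0.1766, -0.0207]
orientation: [-89.8, -12.3, 9.0]
wrist_force: [-17.4, -4.3, 10.9]
gripper_width: 0.0
```

```bash
cat >> h.py <<'E'
t28=np.radians(28);ax=-np.sin(t28)*u+np.array([0,0,np.cos(t28)])
mouth=np.array([.565,.19,.135])
E
python3 - <<'E'
from h import *
from cell import bot
s=bot.observe()
Rt=Ry(9,-28,v);xp=Rt.apply([1,0,0])
p=mouth+ax*(.2-.1815)+.067*xp;print(p)
print(row(s,s["ee_pos"]-.06*u+[0,0,.0],Rt));print(row(s,s["ee_pos"]-.06*u+[0,0,.24],Rt));print(row(s,p+[0,0,.03],Rt));print(row(s,p,Rt))
E
```

```text
[0.61485087 0.1978956  0.18278913]
([-5.86, -1.28, 0.0], [-0.2, -0.1, -15.7])
([-0.74, -24.73, 0.07], [-0.2, -0.1, -15.7])
([17.7, -20.03, 0.17], [-0.2, -0.1, -15.7])
([17.06, -17.1, 0.16], [-0.2, -0.1, -15.7])
```

Emit:
carry_out(
  motion=[
    [[-4, -1, 0], [0, 0, 0], 0],
    [[-4, -7, 0], [0, 0, 0], 0.3],
    [[-3, -13, 0], [0, 0, -5], 0.6],
    [[-2, -19, 0], [0, 0, -10], 1],
    [[2, -23, 0], [0, 0, -15.7], 1],
    [[7.5, -22, 0.1], [0, 0, -15.7], 1],
    [[13, -20, 0.1], [0, 0, -15.7], 1],
    [[17, -17.1, 0.16], [-0.2, 0, -15.7], 1],
  ],
)

```text
clock: 10.22
ee_pos: [0.6208, 0.1983, 0.1863]
orientation: [-90.0, -28.7, 8.9]
wrist_force: [-0.3, -0.5, 0.1]
gripper_width: 0.0855
```

Emit:
carry_out(
  motion=[
    [[0, 0, 0], [0, 0, 0], 1],
    [[0, 0, 0], [0, 0, 0], 1],
  ],
)

```text
clock: 10.48
ee_pos: [0.6216, 0.1982, 0.1868]
orientation: [-90.0, -28.8, 8.9]
wrist_force: [-0.6, -0.0, -0.4]
gripper_width: 0.0853
```

```bash
python3 - <<'E'
from h import *
from cell import bot
s=bot.observe();print(s["ee_pos"],s["orientation"],s["q"],s["clock"],s["dq"].round(1))
d=bot.get_image("wrist");pickle.dump(d,open("pics/wrist5.pkl","wb"))
e=bot.get_image("side");pickle.dump(e,open("pics/side5.pkl","wb"))
m=proj(d,mouth,True);n=proj(d,mouth-.062*ax,True);print(m,n)
x0,y0=int(m[0]-50),int(max(0,m[1]-60));print(x0,y0)
a=cv2.resize(d["frame"][y0:y0+100,x0:x0+100],(600,600),interpolation=cv2.INTER_CUBIC)
b=cv2.resize(e["frame"][250:325,230:280],(200,300),interpolation=cv2.INTER_CUBIC)
c=cv2.resize(d["frame"],(200,150));c=np.vstack([c,c*0])
cv2.imwrite("pics/wrist5.png",np.hstack([a,np.vstack([b,c])]))
E
```

```text
[0.62159654 0.19820729 0.18684746] [-90.04563044 -28.80145638   8.89685878] [  7.58304709  24.07942271 103.56368569   1.46899372  23.56777915
 -92.49783171] 10.475 [ 0.2 -1.5  2.4  0.1  0.7 -0.1]
[279.44795714 112.93014253] [279.16302741 114.63758524]
229 52
```

View pics/wrist5.png

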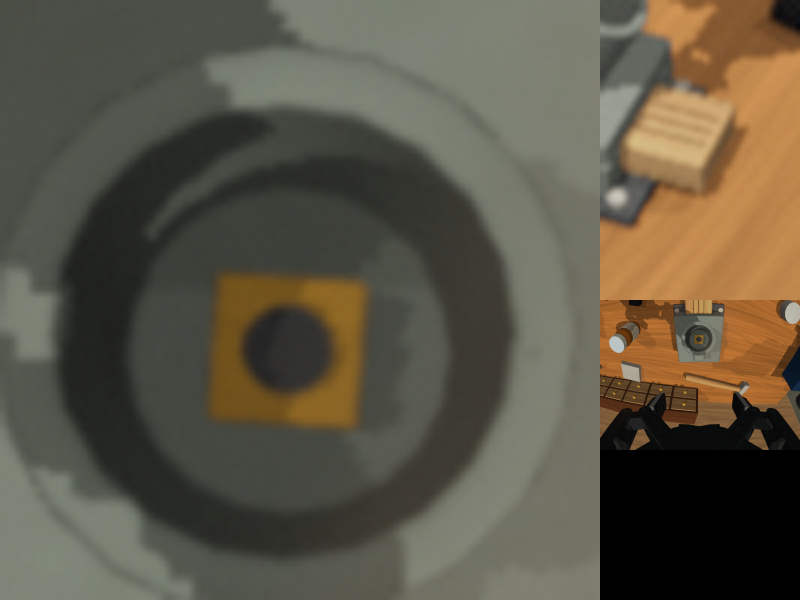

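The nut is clear: its corners in the crop are (218,272), (368,282), (359,428) and (209,417). The mouth rim spans x 60–513 and y 105–555, and the floor circle x 130–447 and y 188–512. The side inset shows the pin now short and home. I'll fit the bore from these.

```bash
cat > fit.py <<'E'
from h import *
from scipy.optimize import least_squares
d=load("wrist5");raw=lambda c:np.array(c)/6-.42+[229,52]
def axes(yaw):
    a=np.radians(yaw);uu=np.array([np.cos(a),np.sin(a),0]);vv=np.array([-uu[1],uu[0],0]);A=-np.sin(t28)*uu+np.array([0,0,np.cos(t28)]);return np.cross(vv,A),vv,A
def ext(c,X,V,r):
    q=np.array([proj(d,c+r*(np.cos(t)*X+np.sin(t)*V),True) for t in np.linspace(0,6.283,49)])
    return np.array([q[:,0].min(),q[:,0].max(),q[:,1].min(),q[:,1].max()])
def rex(a,b,c,e): p=raw((a,c));q=raw((b,e));return np.array([p[0],q[0],p[1],q[1]])
M=rex(60,513,105,555);F=rex(130,447,188,512);N=np.array([raw(c) for c in[(218,272),(368,282),(359,428),(209,417)]])
def res(p,full=False):
    X,V,A=axes(p[3]);m=p[:3];n=p[4]
    nx=np.cos(n)*X+np.sin(n)*V;ny=np.cross(A,nx);c=m-.062*A
    K=[proj(d,c+.01*(i*nx+j*ny),True) for i,j in((-1,1),(-1,-1),(1,-1),(1,1))]
    K=np.array(K);o=min(range(4),key=lambda k:((np.roll(K,k,0)-N)**2).sum());K=np.roll(K,o,0)
    return np.r_[ext(m,X,V,.023)-M,ext(m-.08*A,X,V,.023)-F,(K-N).ravel(),(p[3]-9)/2]
for n0 in(-.1,.1):
    r=least_squares(res,[.565,.19,.135,9,n0],diff_step=1e-4);print(r.x,r.cost);print(r.fun.round(2))
X,V,A=axes(r.x[3]);print("seat",r.x[:3]-.08*A)
E
python3 fit.py; python3 -c "
from h import *
d=load('wrist5')
print(plane(d,np.array([(60+513)/12,(105+555)/12])-.42+[229,52],.135,True))"
```

```text
[ 0.57405208  0.18935641  0.10762363  8.84218394 -0.17456774] 1147.3150139681247
[  4.52  -4.5    5.06  -4.68   1.85  -1.74   3.07  -2.51  -1.45  21.72
  -4.09  23.96   1.47 -22.39   4.   -24.49  -0.08]
[ 0.57405208  0.18935641  0.10762363  8.84217874 -0.17463515] 1147.315007203699
[  4.52  -4.5    5.06  -4.68   1.85  -1.74   3.07  -2.51  -1.45  21.72
  -4.09  23.96   1.47 -22.39   4.   -24.5   -0.08]
seat [0.61116344 0.19512954 0.03698782]
[0.56102017 0.18747405 0.135     ]
```

```bash
sed -i 's/    K=np.array(K);o=.*/    K=np.array(K)[::-1];o=min(range(4),key=lambda k:((np.roll(K,k,0)-N)**2).sum());K=np.roll(K,o,0)/' fit.py; python3 fit.py
```

```text
[ 0.56198097  0.18759142  0.13268133  8.81947656 -0.06362039] 1.126857283855858
[-0.09  0.06  0.34 -0.4  -0.59  0.7   0.84  0.06 -0.04 -0.39  0.16 -0.43
 -0.07 -0.07 -0.13  0.15 -0.09]
[ 0.56198097  0.18759142  0.13268133  8.81947656 -0.06362039] 1.1268572838555306
[-0.09  0.06  0.34 -0.4  -0.59  0.7   0.84  0.06 -0.04 -0.39  0.16 -0.43
 -0.07 -0.07 -0.13  0.15 -0.09]
seat [0.59909463 0.19334984 0.06204552]
```

```bash
cat > kin.py <<'E'
from h import *
from scipy.optimize import least_squares
D=[([30.279,82.156,67.689],[.25686,-.56891,.19084]),([6.762,90.356,82.953],[.42017,.17992,.36015]),([36.025,120.345,8.777],[.46634,.17212,.02007]),([24.079,103.564,23.568],[.6216,.1982,.18685]),([5.015,92.003,82.744],[.43719,.06813,.36266]),([22.308,68.855,88.95],[.4987,-.3715,.35996])]
def fk(p,q2,q3,q5):
    a,L1,L2,de,h,L6=p;A,B,C=np.radians([q2,q2+q3+de,q2+q3+q5])
    return np.array([a+L1*np.sin(A)+L2*np.sin(B)+L6*np.sin(C),h+L1*np.cos(A)+L2*np.cos(B)+L6*np.cos(C)])
f=lambda p:np.concatenate([fk(p,*q)-[np.hypot(x[0],x[1]),x[2]] for q,x in D])
sol=least_squares(f,[0,.4,.4,0,.2,.3],x_scale=.1);P=sol.x
def ik(r,z,tilt,g=(20,100)):
    s=least_squares(lambda q:fk(P,q[0],q[1],180-tilt-q[0]-q[1])-[r,z],g);return s.x,180-tilt-s.x.sum(),s.cost
if __name__=="__main__":
    print(P,np.abs(sol.fun).max())
    A=-np.sin(t28)*np.array([np.cos(.154),np.sin(.154),0])+np.array([0,0,np.cos(t28)]);seat=np.array([.5991,.1933,.062])
    for g in(.145,.15,.16):
        for lift in(0,.03,.06,.1,.13):
            t=seat+A*(g-.058+lift);print(g,lift,t.round(3),*ik(np.hypot(*t[:2]),t[2],28))
E
python3 kin.py
```

```text
[ 0.01677817  0.57530802  0.40430832 15.53505047  0.27410655  0.33005343] 0.0012881515081303863
0.145 0 [0.559 0.187 0.139] [ 25.05720444 113.94410217] 12.998693392918511 4.339632716851861e-14
0.145 0.03 [0.545 0.185 0.165] [ 21.18733697 114.33175279] 16.480910245340255 1.9146514297057066e-15
0.145 0.06 [0.531 0.183 0.192] [ 17.31023588 114.43230227] 20.25746185042803 2.2989600419045523e-17
0.145 0.1 [0.512 0.18  0.227] [ 12.1892054  114.11818001] 25.692614598457553 3.4254989118525104e-19
0.145 0.13 [0.498 0.178 0.254] [  8.43301408 113.55029452] 30.01669139869111 8.078353641876947e-16
0.15 0 [0.556 0.187 0.143] [ 24.41405803 114.02848906] 13.557452908246603 2.7495341091637225e-14
0.15 0.03 [0.543 0.185 0.17 ] [ 20.54077766 114.36852626] 17.09069607728469 1.0268405434580081e-15
0.15 0.06 [0.529 0.182 0.196] [ 16.66570517 114.42100916] 20.913285673962974 8.605628008871668e-18
0.15 0.1 [0.51  0.179 0.232] [ 11.55682424 114.04313339] 26.400042366319525 2.2247526168198634e-18
0.15 0.13 [0.496 0.177 0.258] [  7.81708742 113.42843712] 30.754475456846407 1.907049823968128e-15
0.16 0 [0.552 0.186 0.152] [ 23.12515829 114.17359875] 14.701242953266274 1.0275216935918092e-14
0.16 0.03 [0.538 0.184 0.179] [ 19.24763557 114.41807626] 18.334288165792856 2.6344309904663116e-16
0.16 0.06 [0.524 0.182 0.205] [ 15.37955446 114.37439104] 22.24605449660848 7.237293055224774e-19
0.16 0.1 [0.505 0.179 0.24 ] [ 10.2991567  113.86942678] 27.83141652338938 3.653372329530052e-17
0.16 0.13 [0.491 0.177 0.267] [  6.5954349  113.16173767] 32.24282743053793 8.860199763572607e-15
```

```bash
python3 - <<'E'
from h import *
from cell import bot
s=bot.observe()
print(row(s,s["ee_pos"]+[-.03,-.03,.08],eul(s["orientation"])));print(row(s,[.5536,-.3067,.26],Ry(-110.6)))
print(row(s,[.56,-.05,.27],Ry(-50)))
E
```

```text
([0.84, -8.66, -2.51], [0.0, 0.0, 0.0])
([-9.1, -13.29, -48.86], [-29.8, 116.6, 17.4])
([-4.58, -11.97, -23.6], [-14.7, 57.6, 26.2])
```

Emit:
carry_out(
  motion=[
    [[0.8, -5, -1], [0, 0, 0], 1],
    [[0, -9, -4], [-2, 9, 5], 1],
    [[-1, -10, -8], [-5, 18, 10], 1],
    [[-2, -11, -12], [-7, 28, 15], 1],
    [[-3, -11.5, -16], [-10, 37, 19], 1],
    [[-4, -12, -20], [-12, 47, 23], 1],
    [[-4.6, -12, -24], [-14.7, 57.6, 26.2], 1],
    [[-5.5, -12.3, -29], [-17, 67, 25], 1],
  ],
)

```text
clock: 11.58
ee_pos: [0.5591, -0.1059, 0.2691]
orientation: [-89.7, -0.2, -59.9]
wrist_force: [-0.7, 0.6, -0.1]
gripper_width: 0.0857
```

```bash
python3 - <<'E'
from h import *
from cell import bot
s=bot.observe();print(s["q"])
print(row(s,[.5536,-.3067,.26],Ry(-110.6)))
E
```

```text
[-22.04993408  21.03348046  84.97233934   0.12855555  73.67997449
 -52.20146083]
([17.09, 0.91, -10.55], [-0.3, 50.7, 0.0])
```

Emit:
carry_out(
  motion=[
    [[4, 0.3, -2.5], [0, 10.5, 0], 1],
    [[8, 0.5, -5], [0, 21, 0], 1],
    [[12, 0.9, -7.5], [0, 31, 0], 1],
    [[16, 0.9, -10], [-0.3, 41, 0], 1],
    [[17.1, 0.9, -10.55], [-0.3, 50.7, 0], 1],
    [[17.1, 0.9, -10.55], [-0.3, 50.7, 0], 1],
    [[17.1, 0.9, -10.55], [-0.3, 50.7, 0], 1],
  ],
)

```text
clock: 12.45
ee_pos: [0.5532, -0.3055, 0.2605]
orientation: [-89.9, 0.0, -110.4]
wrist_force: [-0.5, 0.9, 0.6]
gripper_width: 0.0856
```

```bash
python3 - <<'E'
from h import *
from cell import bot
s=bot.observe();print(s["q"],s["ee_pos"])
d=bot.get_image("wrist");pickle.dump(d,open("pics/wrist6.pkl","wb"));f=d["frame"].astype(int)
c0=proj(d,(.5536,-.3067,.192),True);print(c0)
m=((f[...,2]>150)&(f[...,1]<90)&(f[...,0]<90)).astype(np.uint8)
n,l,st,ce=cv2.connectedComponentsWithStats(m)
for i in range(1,n):
    if st[i,4]>100:
        c=max(cv2.findContours((l==i).astype(np.uint8),0,1)[0],key=cv2.contourArea)
        b=cv2.boxPoints(cv2.minAreaRect(c.astype(np.float32)));P=np.array([plane(d,u_,.192,True)[:2] for u_ in b])
        print(st[i],P.mean(0),[np.degrees(np.arctan2(*(P[k]-P[k-1])[::-1])).round(1) for k in range(4)],[np.linalg.norm(P[k]-P[k-1]).round(4) for k in range(4)])
print(row(s,[.5536,-.3067,.104],Ry(-110.6)))
E
```

```text
[-3.90410004e+01  2.70084375e+01  7.63236214e+01  3.00309434e-02
  7.66221778e+01 -1.86334684e+01] [ 0.55322589 -0.30551547  0.26052391]
[278.02707454 210.32334032]
[263 195  31  32 741] [ 0.55347395 -0.306985  ] [np.float64(69.0), np.float64(-20.4), np.float64(-109.6), np.float64(159.6)] [np.float64(0.0256), np.float64(0.0236), np.float64(0.0256), np.float64(0.0243)]
[170 223  22  21 198] [ 0.46971145 -0.29686102] [np.float64(97.5), np.float64(10.1), np.float64(-81.9), np.float64(-168.9)] [np.float64(0.0147), np.float64(0.0143), np.float64(0.0145), np.float64(0.0144)]
([0.1, 15.65, 0.06], [-0.1, 0.2, -0.0])
```

Emit:
carry_out(
  motion=[
    [[0.1, 6, 0], [0, 0.2, 0], 1],
    [[0.1, 11, 0], [0, 0.2, 0], 1],
    [[0.1, 15, 0], [0, 0.2, 0], 1],
    [[0.1, 15.6, 0], [0, 0.2, 0], 1],
    [[0.1, 15.6, 0], [0, 0.2, 0], 1],
  ],
)

```text
clock: 13.12
ee_pos: [0.554, -0.3061, 0.1055]
orientation: [-89.9, -0.0, -110.5]
wrist_force: [-0.3, 0.0, 1.1]
gripper_width: 0.0852
```

Emit:
carry_out(
  motion=[
    [[0, 0, 0], [0, 0, 0], 0],
    [[0, 0, 0], [0, 0, 0], 0],
    [[0, 0, 0], [0, 0, 0], 0],
    [[0, 0, 0], [0, 0, 0], 0],
    [[0, 0, 0], [0, 0, 0], 0],
    [[0, 0, 0], [0, 0, 0], 0],
  ],
)

```text
clock: 13.88
ee_pos: [0.5544, -0.3066, 0.1065]
orientation: [-89.8, -0.0, -110.5]
wrist_force: [-0.5, -0.0, 5.8]
gripper_width: 0.0252
```

Emit:
carry_out(
  motion=[
    [[0, -2, 0], [0, 0, 0], 0],
    [[0, -5, 0], [0, 0, 0], 0],
    [[0, -9, 0], [0, 0, 0], 0],
    [[0, -14, 0], [0, 0, 0], 0],
    [[0, -19, 0], [0, 0, 0], 0],
    [[0, -20, 0], [0, 0, 0], 0],
    [[0, -20, 0], [0, 0, 0], 0],
  ],
)

```text
clock: 14.75
ee_pos: [0.5531, -0.3056, 0.3051]
orientation: [-89.9, -0.0, -110.5]
wrist_force: [0.6, 0.2, -4.6]
gripper_width: 0.0253
```

```bash
cat >> h.py <<'E'
seat=np.array([.5991,.1933,.0620]);hy=8.82
def nutR(phi):  # tool y=-A, tool x at angle phi about A from holder X
    a=np.radians(hy);uu=np.array([np.cos(a),np.sin(a),0]);vv=np.array([-uu[1],uu[0],0]);A=-np.sin(t28)*uu+np.array([0,0,np.cos(t28)])
    X=np.cross(vv,A);x=np.cos(np.radians(phi))*X+np.sin(np.radians(phi))*vv
    return toolR(-A,np.cross(x,-A)),A
E
python3 - <<'E'
from h import *
from cell import bot
s=bot.observe();print(s["q"],s["ee_pos"],s["gripper_width"],s["wrist_force"])
Rt,A=nutR(-93.6)
d=bot.get_image("wrist");pickle.dump(d,open("pics/wrist7.pkl","wb"))
k=s["ee_pos"]+eul(s["orientation"]).apply([0,.0945,0]);print("key bottom expected",k,proj(d,k,True))
cv2.imwrite("pics/wrist7.png",d["frame"])
print(row(s,seat+A*(.0945+.14),Rt))
E
```

```text
[-3.90542858e+01  2.50348877e+01  7.26874959e+01  2.35632765e-02
  8.22048585e+01 -1.85271701e+01] [ 0.55308792 -0.30563365  0.30505863] 0.02530663054212764 [ 0.55770527  0.24460063 -4.57388316]
key bottom expected [ 0.55320536 -0.30567935  0.21055872] [277.16730689 201.42767248]
([-42.94, 3.57, -22.79], [27.0, -25.2, 8.0])
```

View pics/wrist7.png

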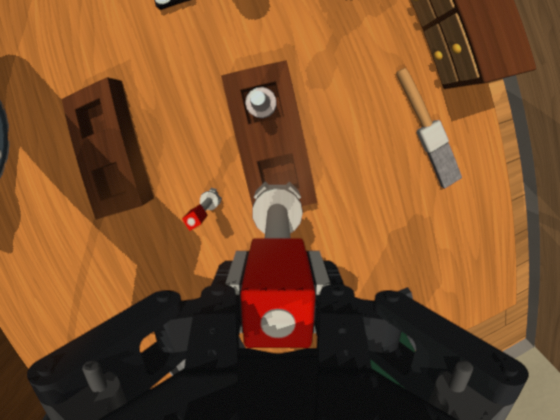

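The key is held square in the jaws. The socket disc centre is at about (277,210), spanning x 254–301, and the handle top is at (278,323). I'll check it for tilt.

```bash
python3 - <<'E'
from h import *
d=load("wrist7");s_o=[-89.9,0,-110.5];p=np.array([.55309,-.30563,.30506]);R0=eul(s_o)
for y in(.0585,):
    q=np.array([proj(d,p+R0.apply([.02*np.cos(t),y,.02*np.sin(t)]),True) for t in np.linspace(0,6.28,60)]);print(q.min(0),q.max(0))
print("handle top",[proj(d,p+R0.apply([x,.0945-.18,0]),True) for x in(-.013,0,.013)],"handle low edge",proj(d,p+R0.apply([-.013,.0945-.125,0]),True))
E
```

```text
[251.16071442 186.87031409] [303.25806556 237.04419669]
handle top [array([277.17593149, 290.28637834]), array([277.17827385, 321.84755755]), array([277.18128142, 349.66273581])] handle low edge [277.19473974 235.50607407]
```

Emit:
carry_out(
  motion=[
    [[-5.4, 0, -2.9], [0, -3, 0], 0],
    [[-10.8, 0, -5.7], [3, -6, 1], 0],
    [[-16, 0.5, -8.6], [7, -10, 2], 0],
    [[-21.5, 1, -11.4], [12, -14, 4], 0],
    [[-27, 1.5, -14.2], [17, -18, 5], 0],
    [[-32, 2, -17.1], [22, -21, 6], 0],
    [[-37.6, 2.8, -20], [27, -25.2, 8], 0],
    [[-42.9, 3.6, -22.8], [27, -25.2, 8], 0],
  ],
)

```text
clock: 15.8
ee_pos: [0.4832, 0.1769, 0.2634]
orientation: [-62.8, 1.8, -84.5]
wrist_force: [2.1, -0.7, -3.4]
gripper_width: 0.0252
```

Emit:
carry_out(
  motion=[
    [[0, 0, 0], [0, 0, 0], 0],
    [[0, 0, 0], [0, 0, 0], 0],
  ],
)

```text
clock: 16.05
ee_pos: [0.4806, 0.1771, 0.2606]
orientation: [-63.2, 1.7, -84.4]
wrist_force: [-0.3, -0.1, -4.4]
gripper_width: 0.0254
```

```bash
python3 - <<'E'
from h import *
from cell import bot
s=bot.observe();print(s["q"],s["ee_pos"],s["orientation"],s["wrist_force"],s["torque"])
Rt,A=nutR(-93.6)
for l in(.14,.07,.03,.015,0): print(l,row(s,seat+A*(.0945+l),Rt))
d=bot.get_image("wrist");pickle.dump(d,open("pics/wrist8.pkl","wb"))
e=bot.get_image("side");pickle.dump(e,open("pics/side8.pkl","wb"))
E
```

```text
[  7.11331179   6.6509392  113.97220509   1.65215779  32.55396087
   0.72636164] [0.48056596 0.17708831 0.26056594] [-63.20549415   1.74923368 -84.37701973] [-0.31894188 -0.08168364 -4.36110146] [-0.05946743  0.5928988  -0.02746557]
0.14 ([0.14, -0.33, 1.24], [1.2, -0.0, -0.0])
0.07 ([0.14, 6.67, 1.39], [1.2, -0.0, -0.0])
0.03 ([0.14, 10.67, 1.47], [1.2, -0.0, -0.0])
0.015 ([0.15, 12.17, 1.5], [1.2, -0.0, -0.0])
0 ([0.15, 13.67, 1.53], [1.2, -0.0, -0.0])
```

Emit:
carry_out(
  motion=[
    [[0.14, -0.3, 1.2], [1.2, 0, 0], 0],
    [[0.14, 0, 1.25], [1.2, 0, 0], 0],
    [[0.14, 4.7, 1.35], [1.2, 0, 0], 0],
    [[0.14, 4.7, 1.35], [1.2, 0, 0], 0],
    [[0.14, 4.7, 1.35], [1.2, 0, 0], 0],
  ],
)

```text
clock: 16.77
ee_pos: [0.5165, 0.1779, 0.2269]
orientation: [-61.7, 1.8, -84.7]
wrist_force: [-1.1, 0.4, -3.6]
gripper_width: 0.0256
```

```bash
python3 - <<'E'
from h import *
from cell import bot
s=bot.observe();print(s["ee_pos"],s["orientation"],s["wrist_force"],s["torque"])
Rt,A=nutR(-93.6)
for l in(.09,.07,.03,.015,0): print(l,row(s,seat+A*(.0945+l),Rt))
d=bot.get_image("wrist");pickle.dump(d,open("pics/wrist8.pkl","wb"))
e=bot.get_image("side");c=bot.get_image("scene")
C=lambda d,p,w:cv2.resize(d["frame"][int(p[1])-w:int(p[1])+w,int(p[0])-w:int(p[0])+w],(380,380),interpolation=cv2.INTER_CUBIC)
pm=seat+.08*A
print(proj(d,pm,True))
f=cv2.resize(d["frame"],(400,300))
cv2.imwrite("pics/c8.png",np.hstack([C(e,proj(e,pm),35),C(c,proj(c,pm),35)]))
E
```

```text
[0.5165195  0.17792326 0.22687322] [-61.74520872   1.76720707 -84.65069395] [-1.05192782  0.41197868 -3.57132208] [-0.12590379  0.59181202  0.01951082]
0.09 ([-0.23, 0.05, -0.34], [-0.3, -0.3, 0.1])
0.07 ([-0.23, 2.05, -0.35], [-0.3, -0.3, 0.1])
0.03 ([-0.24, 6.05, -0.38], [-0.3, -0.3, 0.1])
0.015 ([-0.24, 7.55, -0.38], [-0.3, -0.3, 0.1])
0 ([-0.24, 9.05, -0.39], [-0.3, -0.3, 0.1])
[273.39830662 196.22404148]
```

View pics/c8.png

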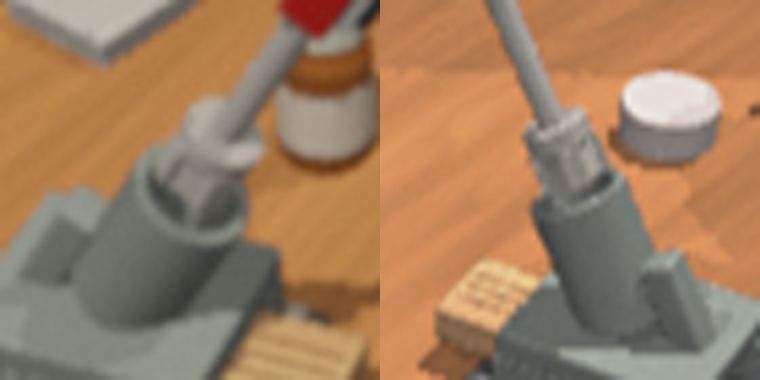

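The key is just at the mouth and lined up with the tube in both views. A few mm of pose correction remain, so I'll fix those before inserting.

Emit:
carry_out(
  motion=[
    [[-0.23, 0, -0.34], [-0.3, -0.3, 0], 0],
    [[-0.23, 0, -0.34], [-0.3, -0.3, 0], 0],
    [[-0.23, 0, -0.34], [-0.3, -0.3, 0], 0],
  ],
)

```text
clock: 17.3
ee_pos: [0.5135, 0.1806, 0.2271]
orientation: [-61.8, 1.6, -84.3]
wrist_force: [-1.3, -1.0, -4.2]
gripper_width: 0.0251
```

```bash
cat > chk.py <<'E'
from h import *
from cell import bot
import sys
phi=float(sys.argv[1]);b=float(sys.argv[2]) if len(sys.argv)>2 else .0945
s=bot.observe();Rt,A=nutR(phi);R0=eul(s["orientation"])
print(s["clock"],"F tool",R0.inv().apply(s["wrist_force"]).round(1),"T tool",R0.inv().apply(s["torque"]).round(2),"q",s["q"].round(1),"w",s["gripper_width"])
e=s["ee_pos"]-seat;print("height",e@A-b,"phi now",-(R0.inv()*Rt).as_rotvec(degrees=True)[1].round(2))
for l in(.08,.04,.02,.01,0): print(l,row(s,seat+A*(b+l),Rt))
E
python3 chk.py -93.6
```

```text
17.3 F tool [ 1.   3.  -3.2] T tool [-0.68  0.06 -0.08] q [  7.1  12.4 114.2   1.8  25.2   0.5] w 0.025128007111039866
height 0.09184903504806138 phi now -0.07
0.08 ([0.07, 1.18, -0.11], [-0.2, 0.1, 0.0])
0.04 ([0.06, 5.18, -0.13], [-0.2, 0.1, 0.0])
0.02 ([0.06, 7.18, -0.13], [-0.2, 0.1, 0.0])
0.01 ([0.06, 8.18, -0.14], [-0.2, 0.1, 0.0])
0 ([0.06, 9.18, -0.14], [-0.2, 0.1, 0.0])
```

Within about 1 mm. Now go in to 45 mm above the seat.

Emit:
carry_out(
  motion=[
    [[0.07, 1.2, -0.11], [-0.2, 0, 0], 0],
    [[0.07, 2.2, -0.12], [-0.2, 0, 0], 0],
    [[0.06, 3.2, -0.13], [-0.2, 0, 0], 0],
    [[0.06, 4, -0.13], [-0.2, 0, 0], 0],
    [[0.06, 4.7, -0.13], [-0.2, 0, 0], 0],
    [[0.06, 4.7, -0.13], [-0.2, 0, 0], 0],
  ],
)

```text
clock: 18.05
ee_pos: [0.5344, 0.1833, 0.1843]
orientation: [-62.1, 1.6, -84.3]
wrist_force: [0.4, -0.8, -2.7]
gripper_width: 0.0253
```

```bash
python3 chk.py -93.6
```

```text
18.05 F tool [ 0.9  2.5 -1. ] T tool [-0.68 -0.03 -0.02] q [ 7.100e+00  1.850e+01  1.145e+02  2.300e+00  1.910e+01 -1.000e-01] w 0.025287097039586166
height 0.044224131228409486 phi now -0.07
0.08 ([0.0, -3.58, 0.04], [0.0, 0.1, 0.0])
0.04 ([-0.0, 0.42, 0.04], [0.0, 0.1, 0.0])
0.02 ([-0.0, 2.42, 0.05], [0.0, 0.1, 0.0])
0.01 ([-0.0, 3.42, 0.05], [0.0, 0.1, 0.0])
0 ([-0.01, 4.42, 0.05], [0.0, 0.1, 0.0])
```

Emit:
carry_out(
  motion=[
    [[0, 0.8, 0.04], [0, 0, 0], 0],
    [[0, 1.6, 0.05], [0, 0, 0], 0],
    [[0, 2.2, 0.05], [0, 0, 0], 0],
    [[0, 2.7, 0.05], [0, 0, 0], 0],
    [[0, 3.1, 0.05], [0, 0, 0], 0],
    [[0, 3.1, 0.05], [0, 0, 0], 0],
  ],
)

```text
clock: 18.8
ee_pos: [0.5492, 0.1854, 0.1568]
orientation: [-62.1, 1.6, -84.3]
wrist_force: [-0.2, 0.0, -3.9]
gripper_width: 0.0254
```

```bash
python3 chk.py -93.6
```

```text
18.8 F tool [ 0.   3.4 -2. ] T tool [-0.62  0.03 -0.27] q [  7.2  22.5 114.2   2.7  15.4  -0.6] w 0.025362212816982414
height 0.01290223448557161 phi now -0.06
0.08 ([-0.01, -6.71, -0.0], [0.1, 0.1, 0.0])
0.04 ([-0.01, -2.71, 0.0], [0.1, 0.1, 0.0])
0.02 ([-0.01, -0.71, 0.0], [0.1, 0.1, 0.0])
0.01 ([-0.02, 0.29, 0.01], [0.1, 0.1, 0.0])
0 ([-0.02, 1.29, 0.01], [0.1, 0.1, 0.0])
```

Emit:
carry_out(
  motion=[
    [[0, 0.4, 0], [0, 0, 0], 0],
    [[0, 0.8, 0], [0, 0, 0], 0],
    [[0, 1.1, 0], [0, 0, 0], 0],
    [[0, 1.2, 0], [0, 0, 0], 0],
  ],
)

```text
clock: 19.3
ee_pos: [0.5537, 0.1865, 0.1499]
orientation: [-61.9, 1.6, -84.2]
wrist_force: [-22.8, -6.4, 40.0]
gripper_width: 0.0253
```

```bash
python3 chk.py -93.6
```

```text
19.3 F tool [  3.  -46.4  -1.7] T tool [-1.52 -0.   -0.9 ] q [  7.2  23.6 114.2   2.9  14.1  -0.8] w 0.025346887327827177
height 0.004728397087911049 phi now -0.14
0.08 ([0.03, -7.53, -0.05], [-0.1, 0.1, 0.0])
0.04 ([0.03, -3.53, -0.06], [-0.1, 0.1, 0.0])
0.02 ([0.03, -1.53, -0.07], [-0.1, 0.1, 0.0])
0.01 ([0.03, -0.53, -0.07], [-0.1, 0.1, 0.0])
0 ([0.03, 0.47, -0.07], [-0.1, 0.1, 0.0])
```

Emit:
carry_out(
  motion=[
    [[0, -0.3, -0.03], [0, 0, 0], 0],
    [[0, -0.4, -0.05], [0, 5, 0], 0],
    [[0, -0.4, -0.05], [0, 10, 0], 0],
    [[0, -0.4, -0.05], [0, 15, 0], 0],
    [[0, -0.4, -0.05], [0, 20, 0], 0],
    [[0, -0.4, -0.05], [0, 25, 0], 0],
  ],
)

```text
clock: 20.05
ee_pos: [0.5516, 0.1855, 0.1531]
orientation: [-64.8, 12.9, -106.8]
wrist_force: [-1.2, -4.5, -2.2]
gripper_width: 0.0258
```

```bash
python3 chk.py -123.6
```

```text
20.05 F tool [ 5.1  1.  -0.3] T tool [-0.03 -0.23 -1.4 ] q [  7.2  23.1 114.3   2.8  14.5  24.4] w 0.02578951587079358
height 0.008480519198195827 phi now -5.09
0.08 ([-0.02, -7.15, -0.02], [-0.2, 5.1, -0.0])
0.04 ([-0.02, -3.15, -0.03], [-0.2, 5.1, -0.0])
0.02 ([-0.02, -1.15, -0.04], [-0.2, 5.1, -0.0])
0.01 ([-0.02, -0.15, -0.04], [-0.2, 5.1, -0.0])
0 ([-0.02, 0.85, -0.05], [-0.2, 5.1, -0.0])
```

Emit:
carry_out(
  motion=[
    [[0, 0.15, 0], [0, 5, 0], 0],
    [[0, 0.25, 0], [0, 10, 0], 0],
    [[0, 0.25, 0], [0, 15, 0], 0],
    [[0, 0.25, 0], [0, 20, 0], 0],
    [[0, 0.25, 0], [0, 25, 0], 0],
    [[0, 0.25, 0], [0, 30, 0], 0],
  ],
)

```text
clock: 20.8
ee_pos: [0.5516, 0.1856, 0.1515]
orientation: [-74.4, 23.6, -136.5]
wrist_force: [-8.2, -2.6, 10.6]
gripper_width: 0.0256
```

```bash
python3 chk.py -148.6
```

```text
20.8 F tool [  2.8 -13.4  -0.2] T tool [-0.17 -0.31 -1.17] q [  7.2  23.3 114.3   2.7  14.3  54.5] w 0.025557531757554486
height 0.007076572569134534 phi now -0.05
0.08 ([-0.06, -7.29, 0.02], [-0.1, 0.1, -0.0])
0.04 ([-0.06, -3.29, 0.01], [-0.1, 0.1, -0.0])
0.02 ([-0.06, -1.29, 0.0], [-0.1, 0.1, -0.0])
0.01 ([-0.06, -0.29, 0.0], [-0.1, 0.1, -0.0])
0 ([-0.06, 0.71, -0.0], [-0.1, 0.1, -0.0])
```

Emit:
carry_out(
  motion=[
    [[0, 0, 0], [0, 5, 0], 0],
    [[0, 0, 0], [0, 10, 0], 0],
    [[0, 0, 0], [0, 15, 0], 0],
    [[0, 0, 0], [0, 18, 0], 0],
  ],
)

```text
clock: 21.3
ee_pos: [0.5511, 0.1859, 0.1514]
orientation: [-82.9, 27.2, -156.0]
wrist_force: [-2.9, -0.4, 0.3]
gripper_width: 0.0257
```

```bash
python3 chk.py -166.6|head -2
```

```text
21.3 F tool [ 2.4 -1.7 -0.6] T tool [-0.32 -0.29 -0.74] q [  7.2  23.3 114.4   2.7  14.3  72.5] w 0.02565732890741788
height 0.007201578408142492 phi now -0.04
```

Emit:
carry_out(
  motion=[
    [[0, 0, 0], [0, 3, 0], 0],
    [[0, 0, 0], [0, 6, 0], 0],
    [[0, 0, 0], [0, 9, 0], 0],
  ],
)

```text
clock: 21.68
ee_pos: [0.551, 0.1861, 0.1513]
orientation: [-87.6, 27.9, -166.2]
wrist_force: [-3.0, 1.1, -1.1]
gripper_width: 0.0253
```

```bash
python3 chk.py -175.6|head -2
```

```text
21.675 F tool [ 2.9 -0.4 -1.7] T tool [-0.21 -0.21 -0.7 ] q [  7.3  23.3 114.4   2.7  14.3  81.6] w 0.025342994664650564
height 0.007209102068391995 phi now -0.04
```

Emit:
carry_out(
  motion=[
    [[0, 0, 0], [0, 3, 0], 0],
    [[0, 0, 0], [0, 6, 0], 0],
  ],
)

```text
clock: 21.92
ee_pos: [0.5508, 0.1863, 0.1513]
orientation: [-90.6, 28.0, -172.6]
wrist_force: [-1.8, 0.9, -1.5]
gripper_width: 0.0253
```

```bash
python3 chk.py -181.6|head -2
```

```text
21.925 F tool [ 2.2  0.6 -1.1] T tool [-0.14 -1.02 -0.69] q [  7.3  23.3 114.3   2.5  14.3  87.5] w 0.025266550238019957
height 0.007203979955660814 phi now -0.35
```

Emit:
carry_out(
  motion=[
    [[0, 0, 0], [0, 3, 0], 0],
    [[0, 0, 0], [0, 3, 0], 0],
  ],
)

```text
clock: 22.18
ee_pos: [0.5509, 0.1865, 0.1512]
orientation: [-92.1, 28.0, -175.8]
wrist_force: [-1.9, 0.6, -1.3]
gripper_width: 0.0254
```

```bash
python3 chk.py -184.6|head -2
```

```text
22.175 F tool [ 2.3  0.3 -0.7] T tool [ 0.18 -0.59 -0.68] q [  7.3  23.3 114.3   2.5  14.3  90.4] w 0.025361828051958298
height 0.007120562454093024 phi now -0.54
```

Emit:
carry_out(
  motion=[
    [[0, 0, 0], [0, 3, 0], 0],
    [[0, 0, 0], [0, 5, 0], 0],
  ],
)

```text
clock: 22.42
ee_pos: [0.5508, 0.1867, 0.1511]
orientation: [-94.6, 27.7, 178.8]
wrist_force: [-2.2, 0.1, -1.2]
gripper_width: 0.025
```

```bash
python3 chk.py -189.6|head -2
```

```text
22.425 F tool [ 2.5  0.1 -0. ] T tool [-0.14 -1.6  -0.71] q [  7.4  23.3 114.3   2.4  14.3  95.3] w 0.0250347765799547
height 0.007095056939844885 phi now -0.74
```

The torque rose to 1.6 N·m against about 0.3 for normal turning, so the nut is at its stop. I'll back off within the play and withdraw.

Emit:
carry_out(
  motion=[
    [[0, 0, 0], [0, -6, 0], 0],
    [[0, 0, 0], [0, -12, 0], 0],
    [[0, 0, 0], [0, -12, 0], 0],
  ],
)

```text
clock: 22.8
ee_pos: [0.5509, 0.1865, 0.1511]
orientation: [-88.3, 28.0, -167.8]
wrist_force: [-0.3, -2.2, -2.2]
gripper_width: 0.0252
```

```bash
python3 chk.py -177.6
```

```text
22.8 F tool [1.7 1.7 2. ] T tool [ 0.34 -0.58 -0.72] q [  7.3  23.3 114.3   2.4  14.3  83.4] w 0.025169829951011774
height 0.006993652242962389 phi now -0.58
0.08 ([-0.12, -7.3, 0.08], [-0.1, 0.6, -0.0])
0.04 ([-0.12, -3.3, 0.07], [-0.1, 0.6, -0.0])
0.02 ([-0.11, -1.3, 0.07], [-0.1, 0.6, -0.0])
0.01 ([-0.11, -0.3, 0.07], [-0.1, 0.6, -0.0])
0 ([-0.11, 0.7, 0.07], [-0.1, 0.6, -0.0])
```

Emit:
carry_out(
  motion=[
    [[0, 0, 0], [0, -3, 0], 0],
    [[0, 0, 0], [0, -3, 0], 0],
  ],
)

```text
clock: 23.05
ee_pos: [0.551, 0.1863, 0.1509]
orientation: [-86.9, 27.9, -164.7]
wrist_force: [-0.8, -1.3, -2.9]
gripper_width: 0.0254
```

```bash
python3 chk.py -174.6|head -2
```

```text
23.05 F tool [2.3 2.1 0.9] T tool [ 0.23 -0.08 -0.69] q [  7.3  23.3 114.3   2.5  14.3  80.6] w 0.02543439503610085
height 0.006856510856925582 phi now -0.3
```

Emit:
carry_out(
  motion=[
    [[0, 0, 0], [0, -4, 0], 0],
    [[-0.1, -1.3, 0.07], [0, -4, 0], 0],
    [[-0.1, -3, 0.07], [0, -4, 0], 0],
    [[-0.1, -5, 0.07], [0, -4, 0], 0],
    [[-0.1, -7.3, 0.08], [0, -4, 0], 0],
    [[-0.1, -10, 0.08], [0, -4, 0], 0],
    [[-0.1, -14, 0.08], [0, -4, 0], 0],
    [[-0.1, -18, 0.08], [0, -4, 0], 0],
  ],
)

```text
clock: 24.05
ee_pos: [0.4668, 0.1731, 0.3115]
orientation: [-84.9, 27.6, -160.5]
wrist_force: [0.5, -0.8, -3.7]
gripper_width: 0.0253
```

```bash
python3 - <<'E'
from h import *
from cell import bot
s=bot.observe();print(s["q"],s["ee_pos"],s["gripper_width"],s["wrist_force"])
d=bot.get_image("wrist");pickle.dump(d,open("pics/wrist9.pkl","wb"))
# target at stand: tool x yaw -110.6 back / try alternatives
for y in(-110.6,-170,-200.6): print(y,row(s,[.5551,-.3076,.31],Ry(y)))
E
```

```text
[  6.86890576   0.67922432 111.54560225   1.34370408  39.79237495
  77.75431142] [0.46682782 0.17312002 0.31153859] 0.025303728232548672 [ 0.51211376 -0.8381049  -3.68924021]
-110.6 ([6.95, 0.82, 48.37], [-16.7, -50.1, -23.7])
-170 ([6.95, 0.82, 48.37], [-2.7, 8.1, -27.9])
-200.6 ([6.95, 0.82, 48.37], [4.9, 38.1, -28.1])
```

Emit:
carry_out(
  motion=[
    [[0.9, 0, 5], [-2, -6, -3], 0],
    [[1.8, 0, 11], [-5, -15, -7], 0],
    [[2.7, 0.2, 17], [-8, -24, -11], 0],
    [[3.5, 0.4, 23], [-11, -32, -15], 0],
    [[4.3, 0.5, 29], [-13, -40, -19], 0],
    [[5.2, 0.6, 35], [-15, -46, -22], 0],
    [[6, 0.8, 41], [-16.7, -50.1, -23.7], 0],
    [[6.9, 0.8, 47], [-16.7, -50.1, -23.7], 0],
  ],
)

```text
clock: 25.1
ee_pos: [0.5502, -0.274, 0.3141]
orientation: [-89.5, 0.2, -110.6]
wrist_force: [0.3, -0.4, -3.4]
gripper_width: 0.0254
```

```bash
python3 - <<'E'
from h import *
from cell import bot
s=bot.observe();print(s["q"],s["dq"].round())
for z in(.31,.2): print(row(s,[.555,-.307,z],Ry(-110.6)))
E
```

```text
[-37.07947008  22.89706201  74.81399998   0.3684889   81.8665456
 -16.56694618] [-35.  25. -40.   1.  15. -34.]
([2.93, 0.41, 1.61], [-0.5, 0.0, -0.2])
([2.97, 11.41, 1.51], [-0.5, 0.0, -0.2])
```

Emit:
carry_out(
  motion=[
    [[2.9, 0.4, 1.6], [-0.5, 0, -0.2], 0],
    [[2.9, 0.4, 1.6], [-0.5, 0, -0.2], 0],
    [[2.9, 0.4, 1.6], [-0.5, 0, -0.2], 0],
    [[2.9, 0.4, 1.6], [-0.5, 0, -0.2], 0],
  ],
)

```text
clock: 25.6
ee_pos: [0.5551, -0.3053, 0.3104]
orientation: [-90.0, 0.1, -110.5]
wrist_force: [0.0, -0.1, -3.4]
gripper_width: 0.0254
```

```bash
python3 - <<'E'
from h import *
from cell import bot
np.set_printoptions(precision=4,suppress=True)
s=bot.observe();print(s["q"],s["ee_pos"],s["orientation"])
d=bot.get_image("wrist");pickle.dump(d,open("pics/wrist10.pkl","wb"))
R0=eul(s["orientation"])
q=np.array([proj(d,s["ee_pos"]+R0.apply([.02*np.cos(t),.0585,.02*np.sin(t)]),True) for t in np.linspace(0,6.28,60)]);print("socket expected",q.min(0),q.max(0))
print("well centre top",proj(d,(.5551,-.3076,.05),True))
cv2.imwrite("pics/wrist10.png",cv2.resize(d["frame"][100:350,180:380],(640,800)[::1] if 0 else (480,600),interpolation=cv2.INTER_CUBIC))
for z in(.2,.16,.1065): print(row(s,[.555,-.307,z],Ry(-110.6)))
E
```

```text
[-38.9361  24.9962  71.9357   0.0655  83.0564 -18.4187] [ 0.5551 -0.3053  0.3104] [ -89.9684    0.058  -110.5253]
socket expected [251.1065 186.876 ] [303.2052 237.0515]
well centre top [277.6473 174.7422]
([0.18, 11.04, 0.05], [-0.0, 0.1, -0.1])
([0.18, 15.04, 0.05], [-0.0, 0.1, -0.1])
([0.19, 20.39, 0.04], [-0.0, 0.1, -0.1])
```

View pics/wrist10.png

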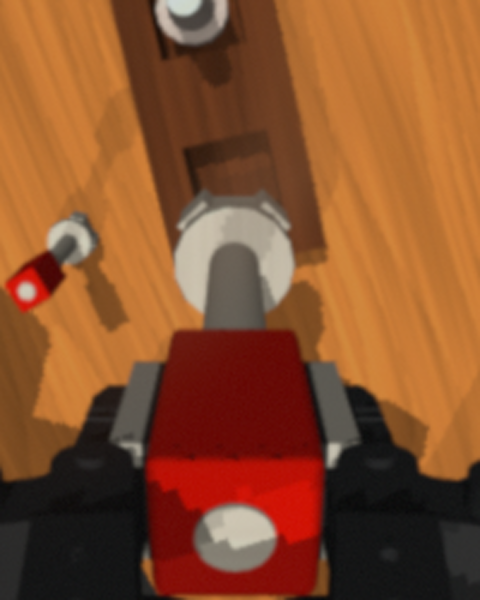

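The key hangs straight, with the socket disc centred at raw (277.5,209), the same as after the grasp. The empty well is visible just beyond it. Now I'll lower it.

Emit:
carry_out(
  motion=[
    [[0.18, 5, 0.05], [0, 0, 0], 0],
    [[0.18, 10, 0.05], [0, 0, 0], 0],
    [[0.18, 14, 0.05], [0, 0, 0], 0],
    [[0.18, 15, 0.05], [0, 0, 0], 0],
    [[0.18, 15, 0.05], [0, 0, 0], 0],
    [[0.18, 15, 0.05], [0, 0, 0], 0],
  ],
)

```text
clock: 26.4
ee_pos: [0.5567, -0.3081, 0.163]
orientation: [-89.7, -0.0, -110.5]
wrist_force: [-0.9, -0.6, -2.6]
gripper_width: 0.0254
```

```bash
python3 - <<'E'
from h import *
from cell import bot
s=bot.observe();print(s["wrist_force"])
for z in(.13,.1065): print(row(s,[.555,-.307,z],Ry(-110.6)))
E
```

```text
[-0.8789242  -0.64845114 -2.6408029 ]
([-0.05, 3.3, -0.22], [-0.3, 0.1, 0.0])
([-0.05, 5.65, -0.23], [-0.3, 0.1, 0.0])
```

Emit:
carry_out(
  motion=[
    [[-0.05, 0, -0.2], [-0.2, 0, 0], 0],
    [[-0.05, 1, -0.2], [-0.2, 0, 0], 0],
    [[-0.05, 2, -0.2], [-0.2, 0, 0], 0],
    [[-0.05, 3, -0.2], [-0.2, 0, 0], 0],
    [[-0.05, 4, -0.2], [-0.2, 0, 0], 0],
    [[-0.05, 4.8, -0.2], [-0.2, 0, 0], 0],
    [[-0.05, 4.8, -0.2], [-0.2, 0, 0], 0],
  ],
)

```text
clock: 27.28
ee_pos: [0.5547, -0.3067, 0.1139]
orientation: [-90.0, -0.0, -110.5]
wrist_force: [0.3, 0.7, -2.7]
gripper_width: 0.0252
```

Well inside the well with no contact. Continue slowly to the floor.

Emit:
carry_out(
  motion=[
    [[0, 0.3, 0], [0, 0, 0], 0],
    [[0, 0.6, 0], [0, 0, 0], 0],
    [[0, 0.75, 0], [0, 0, 0], 0],
    [[0, 0.75, 0], [0, 0, 0], 0],
  ],
)

```text
clock: 27.78
ee_pos: [0.5548, -0.3067, 0.1068]
orientation: [-90.0, -0.0, -110.5]
wrist_force: [-0.9, 1.2, -0.5]
gripper_width: 0.0253
```

Emit:
carry_out(
  motion=[
    [[0, 0.1, 0], [0, 0, 0], 0],
    [[0, 0.15, 0], [0, 0, 0], 0],
  ],
)

```text
clock: 28.02
ee_pos: [0.5549, -0.3067, 0.1067]
orientation: [-90.0, -0.0, -110.5]
wrist_force: [-2.5, 2.4, 7.9]
gripper_width: 0.025
```

Emit:
carry_out(
  motion=[
    [[0, -0.05, 0], [0, 0, 0], 0.5],
    [[0, -0.05, 0], [0, 0, 0], 1],
    [[0, -0.05, 0], [0, 0, 0], 1],
    [[0, -0.05, 0], [0, 0, 0], 1],
    [[0, -0.05, 0], [0, 0, 0], 1],
    [[0, -0.05, 0], [0, 0, 0], 1],
  ],
)

```text
clock: 28.78
ee_pos: [0.5549, -0.3067, 0.1071]
orientation: [-90.0, -0.0, -110.5]
wrist_force: [0.1, -0.5, -0.8]
gripper_width: 0.085
```

Emit:
carry_out(
  motion=[
    [[0, -2, 0], [0, 0, 0], 1],
    [[0, -6, 0], [0, 0, 0], 1],
    [[0, -12, 0], [0, 0, 0], 1],
    [[0, -18, 0], [0, 0, 0], 1],
    [[0, -22, 0], [0, 0, 0], 1],
    [[0, -25, 0], [0, 0, 0], 1],
    [[0, -25, 0], [0, 0, 0], 1],
  ],
)

```text
clock: 29.65
ee_pos: [0.5559, -0.3074, 0.3603]
orientation: [-89.6, -0.1, -110.5]
wrist_force: [-0.3, -0.3, -0.8]
gripper_width: 0.0852
```

```bash
python3 - <<'E'
from h import *
from cell import bot
s=bot.observe();print(s["clock"],s["ee_pos"],s["wrist_force"])
d=bot.get_image("wrist");e=bot.get_image("side");c=bot.get_image("scene")
for n,x in(("wrist11",d),("side11",e),("scene11",c)): pickle.dump(x,open(f"pics/{n}.pkl","wb"))
R_=lambda f,x,y,w,h:cv2.resize(f[y:y+h,x:x+w],(400,300),interpolation=cv2.INTER_CUBIC)
cv2.imwrite("pics/c11.png",np.vstack([np.hstack([R_(c["frame"],160,235,120,90),R_(e["frame"],265,130,120,90)]),np.hstack([cv2.resize(d["frame"],(400,300)),R_(c["frame"],260,150,160,120)])]))
# change of overall scene vs start
g=cv2.absdiff(cv2.cvtColor(load("scene0")["frame"],6),cv2.cvtColor(c["frame"],6));n,l,st,ce=cv2.connectedComponentsWithStats((g>40).astype(np.uint8))
print([ (st[i].tolist()) for i in range(1,n) if st[i,4]>25])
f=d["frame"].astype(int);m=((f[...,2]>150)&(f[...,1]<90)&(f[...,0]<90)).astype(np.uint8);n,l,st,ce=cv2.connectedComponentsWithStats(m)
for i in range(1,n):
    if st[i,4]>60: print(st[i],plane(d,ce[i],.192,True))
E
```

```text
29.65 [ 0.55588287 -0.3073772   0.36027282] [-0.28909942 -0.25586532 -0.82810549]
[[42, 0, 43, 77, 1213], [102, 0, 43, 39, 855], [208, 0, 35, 59, 978], [16, 2, 10, 16, 57], [141, 12, 45, 23, 768], [199, 29, 9, 29, 137], [8, 53, 30, 13, 97], [136, 56, 11, 10, 54], [212, 60, 8, 10, 32], [148, 62, 8, 13, 40], [195, 66, 8, 6, 26], [0, 68, 18, 13, 125], [35, 84, 23, 8, 39], [226, 85, 20, 40, 409], [2, 91, 11, 11, 29], [12, 90, 47, 44, 933], [134, 92, 9, 7, 41], [175, 92, 36, 15, 194], [164, 102, 9, 4, 27], [179, 105, 19, 9, 83], [131, 112, 21, 19, 143], [174, 115, 12, 6, 36], [188, 126, 52, 22, 645], [173, 135, 12, 6, 48], [194, 149, 14, 37, 265], [0, 173, 54, 78, 1835], [188, 179, 40, 25, 564], [127, 180, 23, 8, 89], [0, 184, 12, 5, 29], [114, 196, 14, 11, 105], [150, 201, 31, 14, 222], [289, 203, 15, 14, 126], [112, 230, 46, 34, 347], [200, 254, 6, 19, 27], [88, 257, 86, 71, 1573], [80, 266, 26, 20, 164], [0, 283, 80, 73, 2718], [215, 286, 6, 10, 28], [62, 288, 27, 26, 296], [122, 318, 21, 17, 171], [123, 330, 40, 58, 1036]]
[264 172  23  23 402] [ 0.55562087 -0.30423858  0.192     ]
[189 200  18  17 141] [ 0.46351988 -0.30062408  0.192     ]
```

View pics/c11.png

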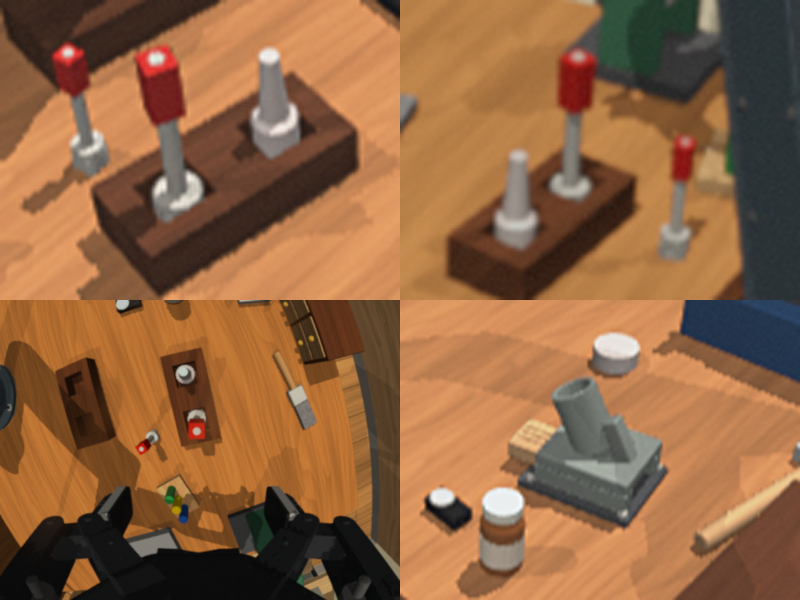

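Stand, key, mandrel and decoys are all in place, and the pin is home. There's time left, so I'll also check the nut angle numerically from above the bore.

```bash
python3 - <<'E'
from h import *
from cell import bot
s=bot.observe()
Rt,A=nutR(0);p=np.array([.62,.198,.19])
print(row(s,[.56,-.05,.33],Ry(-50)),row(s,[.58,.1,.32],Ry(8)),row(s,p+[0,0,.02],Rt))
E
```

```text
([-24.19, 2.56, -8.39], [0.1, -60.5, -0.1]) ([-38.94, 3.58, -11.76], [0.1, -118.5, -0.2]) ([-49.51, 14.58, -11.42], [29.1, -116.5, -17.2])
```

Emit:
carry_out(
  motion=[
    [[-5, 0, -1.7], [0, -10, 0], 1],
    [[-10, 1, -3.4], [0, -21, 0], 1],
    [[-14, 1.5, -5], [0, -32, 0], 1],
    [[-18, 2, -6.5], [0, -42, 0], 1],
    [[-22, 2.3, -7.6], [0, -53, 0], 1],
    [[-26, 2.6, -8.8], [0, -63, 0], 1],
    [[-30, 2.8, -10], [0, -74, 0], 1],
    [[-34, 3.2, -11], [0, -85, 0], 1],
  ],
)

```text
clock: 30.8
ee_pos: [0.5688, 0.0526, 0.3216]
orientation: [-90.1, 0.3, -25.6]
wrist_force: [0.0, 0.3, 0.2]
gripper_width: 0.0851
```

```bash
python3 - <<'E'
from h import *
from cell import bot
s=bot.observe()
Rt,A=nutR(0);p=np.array([.62,.198,.19]);print(s["ee_pos"],row(s,p,Rt))
E
```

```text
[0.56878107 0.05255376 0.3216228 ] ([-1.6, 13.16, 15.34], [8.4, -33.8, -27.5])
```

Emit:
carry_out(
  motion=[
    [[-0.5, 1, 5], [2, -8, -6], 1],
    [[-1, 4, 10], [4, -15, -12], 1],
    [[-1.6, 8, 15.3], [6, -23, -19], 1],
    [[-1.6, 12, 15.3], [8.4, -31, -25], 1],
    [[-1.6, 13.1, 15.3], [8.4, -33.8, -27.5], 1],
    [[-1.6, 13.1, 15.3], [8.4, -33.8, -27.5], 1],
    [[-1.6, 13.1, 15.3], [8.4, -33.8, -27.5], 1],
  ],
)

```text
clock: 31.68
ee_pos: [0.6209, 0.1976, 0.191]
orientation: [-90.0, -28.1, 8.8]
wrist_force: [0.2, -1.1, -0.2]
gripper_width: 0.0851
```

```bash
python3 - <<'E'
from h import *
from cell import bot
s=bot.observe();print(s["ee_pos"],s["orientation"])
d=bot.get_image("wrist");pickle.dump(d,open("pics/wrist12.pkl","wb"))
def nut(d):
    Rt,A=nutR(0);c=proj(d,seat+.018*A,True);hsv=cv2.cvtColor(d["frame"],cv2.COLOR_BGR2HSV)
    m=cv2.inRange(hsv,(8,120,70),(35,255,255));k=np.zeros_like(m);cv2.circle(k,tuple(int(v) for v in c),25,255,-1);m&=k
    P=cv2.findNonZero(m)
    b=cv2.boxPoints(cv2.minAreaRect(P.astype(np.float32)))
    X=Rt.apply([1,0,0]);V=np.cross(A,X);o=seat+.018*A;Q=[]
    for q in b:
        r0,r=ray(d,q,True);h=r0+r*((o-r0)@A)/(r@A)-o;Q.append([h@X,h@V])
    Q=np.array(Q);print(len(P),[np.linalg.norm(Q[i]-Q[i-1]).round(4) for i in range(4)],[(np.degrees(np.arctan2(*(Q[i]-Q[i-1])[::-1]))%90).round(1) for i in range(4)],Q.mean(0))
nut(load("wrist5"));nut(d)
E
```

```text
[0.62085778 0.19757756 0.19101569] [-89.95397909 -28.05793105   8.75395961]
458 [np.float64(0.02), np.float64(0.02), np.float64(0.0199), np.float64(0.02)] [np.float64(86.7), np.float64(86.7), np.float64(86.7), np.float64(87.0)] [ 1.78833523e-04 -8.31042245e-05]
439 [np.float64(0.02), np.float64(0.0197), np.float64(0.02), np.float64(0.0198)] [np.float64(18.0), np.float64(18.7), np.float64(18.3), np.float64(18.8)] [ 0.00016321 -0.0001322 ]
```

The nut now reads −71.6° from the holder axis, which is exactly 1.25 rad, the stop. The gripper is touching nothing, so I'll hand in.

```bash
python3 -c "
from cell import bot
print(bot.observe()['clock'],bot.job_done())"
```

```text
the job is handed in; nothing more can be done
31.725 None
```

The job is done and handed in at 31.7 s of the 67 s allowed. I pushed the pin home, tightened the nut to its stop with the red-handled key, and stood the key back upright in its own well and let go.

**Checks that passed:**
- **Pin:** the push force went from a steady 5 N to over 17 N with no further travel, and the pictures show the pin short.
- **Nut:** wrist-camera measurements put it at −71.6°, which is 1.25 rad if zero is square to the holder. It started at −3.3°. Turning torque rose from about 0.3 to 1.6 N·m at the stop.
- **Key and bystanders:** the last pictures show the key upright in its original well. The mandrel, the decoys and the other things in view are where they were, judged by eye. At hand-in the gripper was open, clear of everything, with wrist force near zero.

**What disagreed or went wrong:**
- **Fingertip offset:** the real fingertips are about 39.5 mm behind the reported TCP when shut, not at it as stated. My first push passed over the pin without touching it. I calibrated the offset by touching the bench, which took 44 N through the fingertips.
- **Key height:** pushing the key onto the nut reached about 46 N along the bore. It bottomed 5–7 mm above my estimated seat height, but the nut turned fully with it.
- **Not measured:** I took no separate numeric pose for the jar, loupe, block, tin or rack.

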